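Shut off and lock the gas, then show the burner to the inspection camera

TASK

Make the griddle burner safe and show it for inspection: first turn the gas knob until its pointer is on the white mark, then push the slide lock fully home over the knob, and only then lift the bar burner out of its trough and hold it still in front of the inspection camera, middle of the burner on the camera's line of sight with its face 130 mm from the lens, ported side squarely facing the lens (so tilted to match the camera, burner still right way up, collar end on the robot's left). Finish while holding it there in the air in the gripper, not resting on anything, with the knob still on the mark and the lock home, and leave the jar, bowl and brush where they are.

Things in the scene. Friction and masses are not known exactly. Their poses are not given: they have to be found in the camera images.
- gas_knob (a joint): angle of the gas knob in rad: 0 = pointer on the white mark (off); it starts turned anticlockwise (seen from above) from the mark, value positive, up to 1.3; turn it clockwise to bring it to 0. The mark is no stop: it can overrun to -0.5. It stays where it is left (friction 0.05 N m).
- knob_grip (a point): grip point of the black gas knob, on its upright turning axis, 13 mm under its top; turns with it. The knob is an upright bar 46 mm long (x; the end with a short white pointer line is +x), 14 mm thick (y), 38 mm tall, on a round skirt 48 mm across, 10 mm high. Knob top at z = 83 mm, skirt top at z = 45 mm.
- gas_box: fixed grey gas box 200 x 100 x 35 mm, origin under its centre, x along its length, away from the robot. The knob's axis is at x = +60 mm on its centre line; the white mark (12 x 5 mm) is on its top just beyond the knob, at x = +92 mm. The slide lock runs on its near part. A brass pipe stub leaves its far end
- slide_lock (a joint): travel of the slide lock in m: 0 = fully back (start, near the robot), 0.06 = fully home against its stop, where its two-pronged fork straddles the tail of the knob bar. Sliding friction about 2 N; it stays where it is left.
- lock_tab (a point): centre of the slide lock's upright tab, 17 mm under its top (z = 88 mm); tab 20 mm long (x), 12 mm thick (y), on a carriage with its top at z = 42 mm. This x is the way home, straight to the knob axis, 125 mm off at the start, 65 mm when home. Pinch the tab across y or push it along x. The 34 mm wide fork begins 20 mm ahead of the tab's centre, top at z = 59 mm
- burner_center (a point): centre of the bar burner: dull metal bar 150 mm long (x), 26 wide (y), 30 tall (z up), 0.2 to 0.6 kg. +y is the ported side: near each end (|x| 44 to 74 mm) a strip with three black flame holes stands 3 mm proud; its middle is a plain land. Grip the middle across y. A dark round air collar, 38 mm across, is at the -x end. It starts level, centre at z = 49 mm; lift it straight up
- burner_face (a point): middle of the burner's ported side (the flat land between the two port strips), 13 mm from the burner's centre along the burner's +y; same axes as the burner.
- burner_collar (a point): middle of the burner's air collar (14 mm long), 90 mm from the burner's centre along -x
- trough: fixed open dark steel trough 250 x 158 mm, walls 28 mm high, 4 mm thick, floor at z = 4 mm; origin under its centre, x along its length. The burner lies along its middle, collar at -x, on two saddles (x = +-36 mm, 6 mm thick; cheeks reach 8 mm up the burner's sides with 2 mm play)
- camera_stand: fixed stand of the inspection camera: round foot 110 mm across, upright post 14 mm across and 342 mm tall; origin under the foot's centre. It carries the camera.
- camera_head: inspection camera's head; origin at the middle of its round lens face (28 mm across). The lens looks along -x of this frame: towards the robot and 0.44 rad (25 degrees) below level. y is level, to the robot's left; z the head's own up. The head, 50 x 40 mm, reaches 58 mm behind the lens. Its height on the post differs each time; it stays put
- focus (a point): the point on the camera's line of sight 130 mm in front of the lens, where the middle of the burner's ported side must be; same axes as camera_head. In the wanted pose the burner's +y is this frame's +x, the burner's z is this frame's z, and the burner's +x is this frame's -y.
- jar_mid (a point): middle of a closed glass jar 60 mm across, 90 mm tall, to be left alone.
- bowl_mid (a point): middle of a white bowl 110 mm across, 50 mm tall, to be left alone.
- brush_grip (a point): handle of a brush lying on the counter, to be left alone.
- burner: the same bar burner; this origin is at the centre of its underside, 15 mm below burner_center.

How it is judged:
By the outcome, as a careful person would: the job done as asked, in the order asked, and still so for the second after the job is handed in, while the arm keeps its last pose, push and grip.
It also fails if it takes over 56 s, if anything falls off the work surface, if the arm or the gripper's body presses on something with over 40 N, if the wrist force passes 120 N, or if a joint passes its speed limit or range.

ROBOT

A 6-joint arm with a two-finger parallel gripper is mounted at the origin on the work surface. World frame = base frame: x ahead of the robot, y to its left, z up, the work surface at z = 0. Lengths are in m, angles in rad, forces in N, time in s.
With the tool pointing down it reaches from about 0.325 to 0.85 m from the base axis. Payload 4.4 kg.
Tool frame: the origin (TCP) lies on the centre line of the jaws, within the pads' length; the fingertips stand 22 mm ahead of it and the grasp point (between the pads) lies 3 mm ahead of it; z points along the fingers, x is the direction in which the jaws open and shut, and the axes are right-handed (so a half turn about z gives the same grasp; the last joint's range is limited). The gripper opens to 94 mm and grips with 3 to 60 N. Pads are 16 mm wide; open, the fingers measure 119 mm over their backs; the gripper's body (75 mm by 177 mm) begins 78 mm behind the grasp point.
Start: joints at [-1.405, 0.207, 1.542, -0, 1.393, -0.15], TCP at [0.179, -0.547, 0.227] pointing down, gripper open.
Joint ranges: [-2.73, 2.73], [-0.86, 2.22], [0.23, 2.46], [-1.11, 4.25], [0.08, 2.63], [-2.82, 2.82]. Speed limits (rad/s): [2.79, 2.79, 3.14, 3.14, 3.14, 3.14].

INTERFACE

Orientations are given as a rotation vector (axis times angle).
In Python, from workcell import state, camera, hand_in, look_for, trace gives the robot as it stands. The module is installed in compiled form; this text tells all that it offers.
- The arm moves only by the tool play_rows, never from a script. Its argument "targets" is a list of rows, each a list of 3 entries, a list of its own where there are three numbers: the shift along the tool's x, y, z in mm, then the turn, a rotation vector about the tool's x, y, z in rad, then the finger opening in mm, from 0 to 94. In form: [[[dx, dy, dz], [ax, ay, az], fingers], ...]. A call has 1 to 20 rows; each row is the pose to reach, as a shift and turn from the pose commanded when the call began, along the tool's axes at that moment; what a row does not reach only later rows make up. A row lasts 1/12 s, in which the tool goes at most 41.7 mm and 7.16 degrees, less where a joint would pass 70% of its speed; a pose out of reach is approached as far as the arm can. A call with a gripper value outside its range is refused whole. The fingers move at their own pace and stop on an object; "force" is the grip in N (left out, the last holds). Time passes only in rows, so rows that repeat a pose let the fingers close. It gives the time, the measured TCP pose, the force and the opening at its end, in the units of the state.
- state(): the state, without advancing time (a new reading comes with each control period).
- camera(name): name is "side" or "top" or "wrist"; returns a dict with "frame" (480x640x3 uint8, blue, green, red), "z_map" (480x640 float32, m along the optical axis (not along the pixel's ray), 0 where there is no reading), "vfov" (degrees; the focal length in pixels is half the picture's height over the tangent of half this angle, whatever the lens; pixels are square), "cx", "cy" (the principal point, pixels), "D" ([k1, k2, p1, p2, k3] as OpenCV has them; the pictures are not rectified), "pose" (4x4, takes a point from camera to world coordinates). Camera axes: x right, y down, z forward; pixel columns grow to the right and rows downward; lengths in m; the calibration is good to about 2 mm. A picture is of the moment at which its call begins.
- hand_in(): hands the job in, once; it reports no verdict.
Trained networks look in a picture, given as the dict that the camera call returned (one of the last four; its "shot" number tells which), for a name from the list of things; names that differ only in an ending like _2 or _b are one class to them, and where a whole thing is asked for, a point or a joint stands for the part that bears it (a point fixed in the world has none). Each returns a list of dicts, best first, with "score" (0 to 1); they miss things now and then, are a little off and sometimes report something else, mostly with a low value. They report only what shows in the picture. A call takes as long as a camera call.
- look_for(picture, query): "location" ([row, column] in pixels, amid what is visible of it).
- trace(picture, query): "region" (480x640 bool, what is visible of it) and "location" ([row, column] in pixels, amid what is visible of it).
The state is a dict: "clock": time; "joints": joint angles; "qd": joint speeds; "joint_efforts": joint torques, N m; "tcp_pos": TCP position; "eef_rot": TCP orientation; "wrist_force": force on the tool from outside, world axes, zero at the start; "torque": the same for the moment, N m; "width": finger opening in m.
Only numpy, scipy, OpenCV 4.12 (cv2) and the standard library are available. Lean on these libraries where they do the work, as an engineer would, in place of code of your own. Each camera call takes 0.05 s, during which the arm holds its last target.

## Working session

There is one attempt and no reset: what is moved stays moved. The work goes in short steps, Python scripts to look and compute and a tool call to move; the robot and the scene stay as the last step left them, time stands still between calls to the robot, and variables do not carry over. Pictures are saved under pics/ and viewed, and the job is handed in when it is done.

Besides the shell and the picture viewer there is one more tool, called after "Emit:" by a JSON object that holds its "op" and its "data", one argument or row to a line. play_rows: Moves the arm, as the interface text tells. Its arguments: {"type":"object","properties":{"targets":{"type":"array"},"force":{"type":"number"}},"required":["targets"]}

```bash
mkdir -p pics; ls
cat > h.py <<'E'
import numpy as np, cv2
from workcell import state, camera, hand_in, look_for, trace
from scipy.spatial.transform import Rotation as R
def K(c):
    f=240/np.tan(np.radians(c["vfov"])/2)
    return np.array([[f,0,c["cx"]],[0,f,c["cy"]],[0,0,1.]])
def cloud(c):
    k=K(c); v,u=np.mgrid[0:480,0:640]
    p=cv2.undistortPoints(np.stack([u.ravel(),v.ravel()],1).astype(float).reshape(-1,1,2),k,np.array(c["D"],float)).reshape(480,640,2)
    z=c["z_map"]
    P=np.dstack([p*z[...,None],z])
    T=np.array(c["pose"]); W=P@T[:3,:3].T+T[:3,3]
    W[z<=0]=np.nan
    return W
def ray_at_z(c,row,col,zw):
    k=K(c); p=cv2.undistortPoints(np.array([[[col,row]]],float),k,np.array(c["D"],float)).ravel()
    T=np.array(c["pose"]); d=T[:3,:3]@np.array([p[0],p[1],1]); o=T[:3,3]
    return o+d*(zw-o[2])/d[2]
def proj(c,X):
    T=np.linalg.inv(np.array(c["pose"])); X=np.atleast_2d(X)
    Y=X@T[:3,:3].T+T[:3,3]
    return cv2.projectPoints(Y,np.zeros(3),np.zeros(3),K(c),np.array(c["D"],float))[0].reshape(-1,2)
E
python3 - <<'E'
from h import *
s=state(); print({k:np.round(v,3) for k,v in s.items()})
for n in ["side","top","wrist"]:
    c=camera(n); cv2.imwrite(f"pics/a_{n}.png",c["frame"]); print(n,c["vfov"],np.round(c["pose"],3).tolist(),c["D"])
    np.savez(f"a_{n}.npz",**c)
    for q in ["gas_knob","slide_lock","gas_box","burner_center","burner_collar","burner_face","trough","camera_stand","camera_head","jar_mid","bowl_mid","brush_grip"]:
        r=look_for(c,q); print(n,q,[(np.round(x["location"]).tolist(),round(x["score"],2)) for x in r[:2]])
E
```

```text
pics
{'clock': np.float64(0.0), 'joints': array([-1.406,  0.207,  1.543, -0.   ,  1.394, -0.15 ]), 'qd': array([-0.   ,  0.001, -0.002,  0.002,  0.001, -0.   ]), 'joint_efforts': array([ 0.0000e+00, -3.7088e+01, -2.8142e+01,  7.0000e-02,  3.6000e-02,
       -0.0000e+00]), 'tcp_pos': array([ 0.178, -0.546,  0.226]), 'eef_rot': array([-2.542,  1.844,  0.003]), 'wrist_force': array([-0.349, -0.681, -0.544]), 'torque': array([ 0.013,  0.022, -0.065]), 'width': np.float64(0.094)}
side 47.94528346675759 [[-0.953, -0.171, 0.251, 0.284], [-0.303, 0.501, -0.811, 0.907], [0.013, -0.849, -0.529, 0.794], [0.0, 0.0, 0.0, 1.0]] [-0.16449887  0.          0.          0.          0.        ]
side gas_knob [([388.0, 261.0], 0.93)]
side slide_lock [([414.0, 320.0], 0.77), ([388.0, 261.0], 0.56)]
side gas_box [([186.0, 225.0], 0.69), ([412.0, 284.0], 0.63)]
side burner_center [([264.0, 371.0], 0.58)]
side burner_collar [([262.0, 366.0], 0.63)]
side burner_face [([264.0, 370.0], 0.9)]
side trough [([274.0, 364.0], 0.93)]
side camera_stand [([256.0, 219.0], 0.86)]
side camera_head [([191.0, 224.0], 0.78),
[... 709 characters left out ...]
, 283.0], 0.56), ([263.0, 176.0], 0.16)]
top camera_head [([142.0, 279.0], 0.79)]
top jar_mid [([176.0, 379.0], 0.58), ([276.0, 346.0], 0.48)]
top bowl_mid [([181.0, 213.0], 0.91), ([144.0, 280.0], 0.43)]
top brush_grip [([286.0, 460.0], 0.64)]
wrist 69.04381346740021 [[0.31, -0.919, -0.245, 0.25], [-0.951, -0.3, -0.08, -0.524], [0.0, 0.257, -0.966, 0.385], [0.0, 0.0, 0.0, 1.0]] [-0.00059004  0.          0.          0.          0.        ]
wrist gas_knob []
wrist slide_lock []
wrist gas_box []
wrist burner_center []
wrist burner_collar []
wrist burner_face []
wrist trough []
wrist camera_stand []
wrist camera_head []
wrist jar_mid []
wrist bowl_mid []
wrist brush_grip [([40.0, 333.0], 0.72)]
```

View pics/a_side.png

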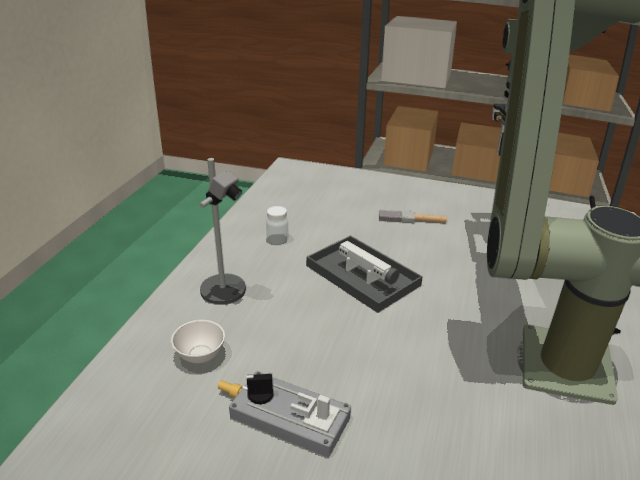

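View pics/a_top.png

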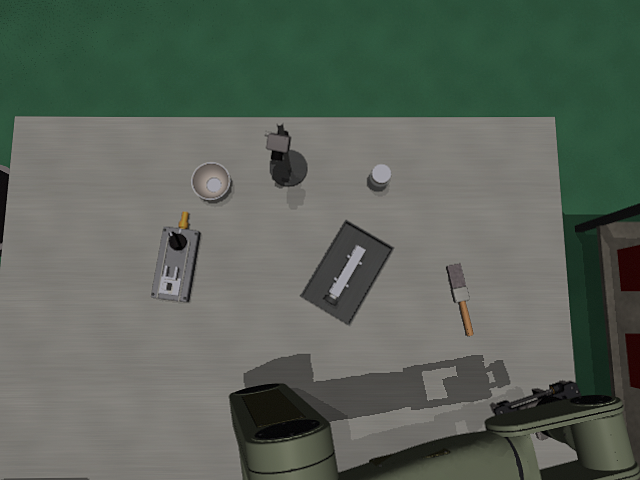

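```bash
cat > m.py <<'E'
from h import *
import sys
for n in ["top","side"]:
    c=camera(n); W=cloud(c); np.savez(f"b_{n}.npz",W=W,**c)
    print(n,"table z",np.nanmedian(W[(abs(W[...,2])<.02)][:,2]))
    for q in ["gas_box","gas_knob","slide_lock","trough","burner","camera_head","camera_stand","jar_mid","bowl_mid"]:
        r=trace(c,q)
        if not r: print(q,None); continue
        for t in r[:1]:
            m=t["region"]; P=W[m]; P=P[~np.isnan(P[:,0])]
            np.save(f"m_{n}_{q}.npy",m)
            rect=cv2.minAreaRect((P[:,:2]*1000).astype(np.float32))
            print(q,round(t["score"],2),m.sum(),np.round(np.median(P,0),3),"lo",np.round(np.percentile(P,2,axis=0),3),"hi",np.round(np.percentile(P,98,axis=0),3),np.round(rect[0]),np.round(rect[1]),round(rect[2],1))
c=camera("top")
E
python3 m.py
python3 - <<'E'
from h import *
t=np.load("a_top.npz"); f=t["frame"]
a=cv2.resize(f[210:310,140:240],None,fx=4,fy=4,interpolation=cv2.INTER_CUBIC); b=cv2.resize(f[210:330,290:400],None,fx=3.5,fy=3.4,interpolation=cv2.INTER_CUBIC)
cv2.imwrite("pics/z1.png",np.hstack([a,cv2.resize(b,(400,400))]))
s=np.load("a_side.npz")["frame"]
a=cv2.resize(s[360:460,210:360],(600,400),interpolation=cv2.INTER_CUBIC);cv2.imwrite("pics/z2.png",a)
E
```

```text
top table z -0.00020061180027330927
gas_box None
gas_knob 0.78 233 [0.573 0.287 0.061] lo [0.552 0.272 0.04 ] hi [0.594 0.313 0.087] [572. 292.] [45. 44.] 26.8
slide_lock 0.55 262 [0.573 0.287 0.055] lo [0.551 0.271 0.038] hi [0.594 0.313 0.087] [574. 294.] [50. 44.] 63.7
trough 0.62 524 [ 0.76  -0.004  0.305] lo [ 0.73  -0.03   0.259] hi [0.804 0.023 0.316] [771.  -5.] [89. 56.] 11.1
burner 0.71 628 [ 0.478 -0.17   0.064] lo [ 0.408 -0.217  0.05 ] hi [ 0.551 -0.123  0.069] [ 481. -171.] [ 35. 170.] 59.5
camera_head 0.85 525 [ 0.76  -0.004  0.305] lo [ 0.73  -0.03   0.261] hi [0.804 0.022 0.316] [795.   2.] [133.  57.] 14.6
camera_stand 0.66 1689 [ 0.779 -0.012  0.015] lo [ 0.734 -0.061  0.002] hi [0.84  0.036 0.334] [821.   4.] [170. 114.] 34.1
jar_mid 0.58 501 [ 0.746 -0.266  0.087] lo [ 0.726 -0.295  0.002] hi [ 0.777 -0.241  0.094] [ 759. -276.] [66. 74.] 11.8
bowl_mid 0.75 1177 [0.755 0.213 0.021] lo [0.698 0.156 0.002] hi [0.798 0.254 0.052] [744. 205.] [110. 108.] 61.4
side table z -0.00039487136464105843
gas_box 0.64 6063 [0.51  0.317 0.035] lo [0.414 0.257 0.008] hi [0.63  0
[... 302 characters left out ...]
 0.008] lo [ 0.356 -0.29   0.   ] hi [ 0.624 -0.053  0.03 ] [ 483. -190.] [198. 260.] 59.0
burner 0.86 1025 [ 0.473 -0.16   0.059] lo [ 0.401 -0.24   0.011] hi [ 0.557 -0.115  0.067] [ 484. -208.] [101. 225.] 59.2
camera_head 0.89 818 [0.763 0.012 0.288] lo [ 0.73  -0.02   0.242] hi [0.806 0.032 0.312] [1271. -905.] [ 108. 2138.] 29.3
camera_stand 0.78 2407 [ 0.789 -0.     0.111] lo [ 0.735 -0.055  0.004] hi [0.84  0.042 0.324] [1322. -983.] [ 178. 2330.] 26.7
jar_mid 0.83 768 [ 0.747 -0.248  0.057] lo [ 0.725 -0.287  0.003] hi [ 0.78  -0.237  0.092] [ 772. -310.] [ 61. 161.] 22.9
bowl_mid 0.6 1768 [0.754 0.188 0.029] lo [0.695 0.157 0.003] hi [0.794 0.258 0.05 ] [746. 201.] [106. 125.] 29.4
```

View pics/z1.png

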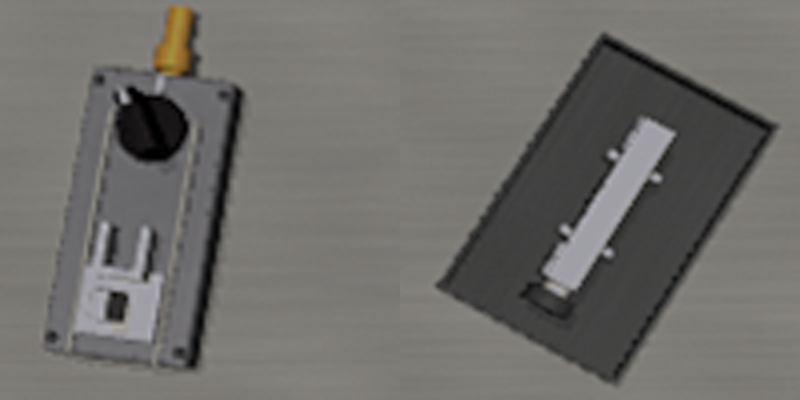

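View pics/z2.png

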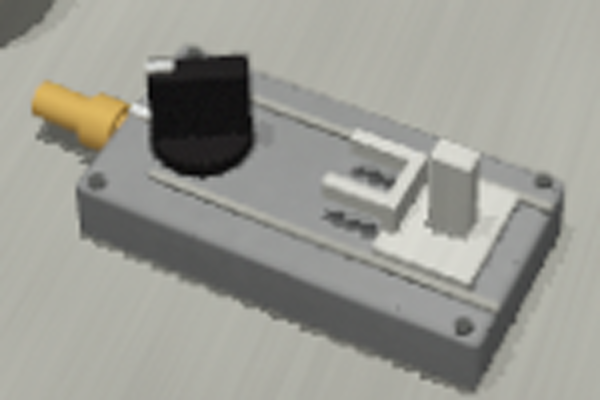

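```bash
cat > fit.py <<'E'
from h import *
for n in ["top","side"]:
    W=np.load(f"b_{n}.npz")["W"]; x,y,z=W[...,0],W[...,1],W[...,2]
    def rect(m,name):
        m=m.astype(np.uint8); m=cv2.morphologyEx(m,cv2.MORPH_OPEN,np.ones((2,2)))
        P=W[m>0]; r=cv2.minAreaRect((P[:,:2]*1000).astype(np.float32))
        print(n,name,len(P),np.round(r[0],1),np.round(r[1],1),round(r[2],2),"zmed",round(np.median(P[:,2]),4),"mean",np.round(P.mean(0),4))
        return P
    box=(x>.36)&(x<.68)&(y>.22)&(y<.4)
    rect(box&(z>.030)&(z<.055),"boxtop")
    P=rect(box&(z>.06)&(x>.53),"knob")
    u,s,v=np.linalg.svd(P[:,:2]-P[:,:2].mean(0),full_matrices=False); print("knob dir",np.degrees(np.arctan2(v[0,1],v[0,0])))
    P=rect(box&(z>.078)&(x>.53),"knobtop")
    u,s,v=np.linalg.svd(P[:,:2]-P[:,:2].mean(0),full_matrices=False); print("knob dir",np.degrees(np.arctan2(v[0,1],v[0,0])))
    rect(box&(z>.075)&(x<.53),"tabtop")
    tr=(x>.33)&(x<.66)&(y>-.32)&(y<0)
    rect(tr&(z>.012)&(z<.09),"trough")
    P=rect(tr&(z>.060),"burntop")
    u,s,v=np.linalg.svd(P[:,:2]-P[:,:2].mean(0),full_matrices=False); print("burner dir",np.degrees(np.arctan2(v[0,1],v[0,0])))
    rect(tr&(z>.035),"burnall")
    m=(x>.68)&(x<.9)&(abs(y)<.1)
    rect(m&(z>.005)&(z<.02),"foot"); rect(m&(z>.03)&(z<.23),"post"); 
    P=rect(m&(z>.23),"head")
    rect(m&(z>.325),"posttop")
    np.save(f"head_{n}.npy",P)
    t=cv2.imread(f"pics/a_{n}.png")
E
python3 fit.py
python3 - <<'E'
from h import *
t=cv2.imread("pics/a_top.png")[110:200,235:325]; s=cv2.imread("pics/a_side.png")[150:310,180:270]
cv2.imwrite("pics/z3.png",np.hstack([cv2.resize(t,(440,440),interpolation=cv2.INTER_CUBIC),cv2.resize(s[:90],(360,440)[::1],interpolation=cv2.INTER_CUBIC)]))
E
```

```text
top boxtop 2174 [507.1 285.1] [ 88.6 222.5] 67.66 zmed nan mean [nan nan nan]
top knob 120 [571.5 293. ] [43.1 19.1] 19.99 zmed nan mean [nan nan nan]Traceback (most recent call last):
  File "fit.py", line 12, in <module>
    u,s,v=np.linalg.svd(P[:,:2]-P[:,:2].mean(0),full_matrices=False); print("knob dir",np.degrees(np.arctan2(v[0,1],v[0,0])))
          ~~~~~~~~~~~~~^^^^^^^^^^^^^^^^^^^^^^^^^^^^^^^^^^^^^^^^^^^^^
    u, s, vh = gufunc(a, signature=signature)
               ~~~~~~^^^^^^^^^^^^^^^^^^^^^^^^
    raise LinAlgError("SVD did not converge")
numpy.linalg.LinAlgError: SVD did not converge
```

View pics/z3.png

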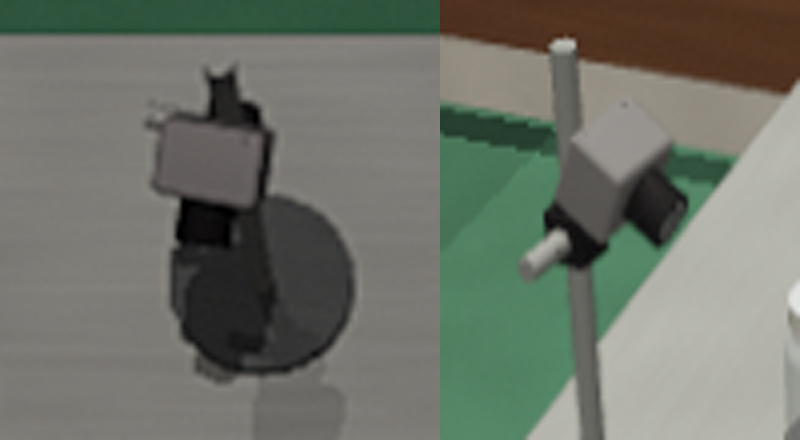

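```bash
sed -i 's/P=W\[m>0\];/P=W[(m>0)\&~np.isnan(x)];/' fit.py; python3 fit.py
```

```text
top boxtop 2166 [518.2 297.1] [104.7 217.3] 79.53 zmed 0.0355 mean [0.5092 0.2954 0.0363]
top knob 119 [571.5 293. ] [43.1 19.1] 19.99 zmed 0.0809 mean [0.5707 0.2889 0.0758]
knob dir -158.6055839853692
top knobtop 85 [571.7 291.6] [42.5 18.1] 13.3 zmed 0.0822 mean [0.571  0.2903 0.081 ]
knob dir -157.69085466628135
top tabtop 40 [449.  313.5] [23.  17.3] 85.83 zmed 0.0852 mean [0.4478 0.3073 0.0791]
top trough 1120 [ 490.6 -183.2] [160.  250.9] 59.37 zmed 0.0566 mean [ 0.4882 -0.1838  0.0388]
top burntop 510 [ 482.4 -177.9] [ 28.2 179.6] 58.58 zmed 0.0634 mean [ 0.4793 -0.1753  0.0572]
burner dir 148.24819843167575
top burnall 673 [ 482.7 -177.5] [ 42.9 179.7] 58.12 zmed 0.0632 mean [ 0.478  -0.1738  0.0552]
top foot 895 [789.8 -17.6] [ 94.2 110. ] 31.9 zmed 0.0113 mean [ 0.7866 -0.0177  0.0112]
top post 69 [809.8 -15.1] [10.5 43.7] 82.89 zmed 0.0755 mean [ 0.7941 -0.0138  0.0765]
top head 658 [833.    8.4] [215.8  75.1] 8.99 zmed 0.3045 mean [ 0.7725 -0.0063  0.2793]
top posttop 49 [867.2  -5.8] [152.3  11.1] 5.36 zmed 0.3377 mean [ 0.8102 -0.0108  0.3016]
side boxtop 3982 [512.9 3
[... 373 characters left out ...]
07 0.0805]
side trough 2544 [ 485.1 -187. ] [191.3 255.2] 60.63 zmed 0.026 mean [ 0.4799 -0.1652  0.0333]
side burntop 444 [ 459.7 -195. ] [ 96.3 168.4] 59.7 zmed 0.0638 mean [ 0.476  -0.1651  0.0633]
burner dir 149.93967886356668
side burnall 992 [ 475.1 -199.7] [102.7 200.4] 60.85 zmed 0.0579 mean [ 0.4729 -0.1588  0.0541]
side foot 1001 [792.1  -5.5] [105.8 106.2] 5.98 zmed 0.011 mean [0.7884 0.     0.0107]
side post 393 [1215.6 -789. ] [  11.9 1793.4] 28.43 zmed 0.114 mean [ 0.8273 -0.0715  0.0891]
side head 1000 [1333.4 -979.9] [ 242.7 2324.8] 25.8 zmed 0.2885 mean [ 0.8391 -0.1276  0.2103]
side posttop 65 [ 1334.7 -1003.9] [  12.2 2281.4] 28.5 zmed 0.3319 mean [ 0.9251 -0.2491  0.2104]
```

```bash
cat >> h.py <<'E'
def down(yaw,tilt=0):  # tool z down, tool x at yaw deg
    a=np.radians(yaw); x=np.array([np.cos(a),np.sin(a),0]); z=np.array([0,0,-1.]); return np.stack([x,np.cross(z,x),z],1)
def delta(p,Rt,s=None):
    s=s or state(); R0=R.from_rotvec(s["eef_rot"]).as_matrix(); d=R0.T@(np.array(p)-s["tcp_pos"])*1000
    r=R.from_matrix(R0.T@Rt).as_rotvec()
    print("t",round(float(s["clock"]),2),"tcp",np.round(s["tcp_pos"],4),"w",round(float(s["width"]),4),"F",np.round(s["wrist_force"],1))
    print("shift mm",np.round(d,1),"turn",np.round(r,4),"rows",np.linalg.norm(d)/41.7,np.degrees(np.linalg.norm(r))/7.16)
E
python3 - <<'E'
from h import *
delta([.56,.30,.30],down(-72))
E
```

```text
t 3.0 tcp [ 0.1786 -0.5466  0.2275] w 0.0938 F [-0.2 -0.4  0.5]
shift mm [-686.3 -625.5  -72.6] turn [ 0.     -0.0001  0.0016] rows 22.33502105328011 0.012895039965776895
```

Emit:
{"op": "play_rows", "data": {
  "targets": [
    [[-686, -625, -72], [0, 0, 0], 94],
    [[-686, -625, -72], [0, 0, 0], 94],
    [[-686, -625, -72], [0, 0, 0], 94],
    [[-686, -625, -72], [0, 0, 0], 94],
    [[-686, -625, -72], [0, 0, 0], 94],
    [[-686, -625, -72], [0, 0, 0], 94],
    [[-686, -625, -72], [0, 0, 0], 94],
    [[-686, -625, -72], [0, 0, 0], 94],
    [[-686, -625, -72], [0, 0, 0], 94],
    [[-686, -625, -72], [0, 0, 0], 94],
    [[-686, -625, -72], [0, 0, 0], 94],
    [[-686, -625, -72], [0, 0, 0], 94],
    [[-686, -625, -72], [0, 0, 0], 94],
    [[-686, -625, -72], [0, 0, 0], 94],
    [[-686, -625, -72], [0, 0, 0], 94],
    [[-686, -625, -72], [0, 0, 0], 94],
    [[-686, -625, -72], [0, 0, 0], 94],
    [[-686, -625, -72], [0, 0, 0], 94],
    [[-686, -625, -72], [0, 0, 0], 94],
    [[-686, -625, -72], [0, 0, 0], 94]
  ]
}}

```text
clock: 4.67
tcp_pos: [0.5201, 0.2133, 0.2922]
eef_rot: [-2.544, 1.844, -0.001]
wrist_force: [1.4, -0.9, 0.4]
width: 0.0943
```

Emit:
{"op": "play_rows", "data": {
  "targets": [
    [[-70, -65, 0], [0, 0, 0], 94],
    [[-70, -65, 0], [0, 0, 0], 94],
    [[-70, -65, 0], [0, 0, 0], 94],
    [[-70, -65, 0], [0, 0, 0], 94]
  ]
}}

```text
clock: 5.0
tcp_pos: [0.5601, 0.3009, 0.2907]
eef_rot: [2.547, -1.839, -0.002]
wrist_force: [-0.9, 0.6, 0.2]
width: 0.0939
```

```bash
cat > w.py <<'E'
from h import *
import sys
s=state(); c=camera("wrist"); W=cloud(c); n=sys.argv[1]
cv2.imwrite(f"pics/{n}.png",c["frame"]); np.savez(f"{n}.npz",W=W,**c)
print(s["clock"],np.round(s["tcp_pos"],4),np.round(s["eef_rot"],3))
E
python3 w.py w1
```

```text
5.0 [0.5601 0.3009 0.2907] [ 2.547e+00 -1.839e+00 -2.000e-03]
```

View pics/w1.png

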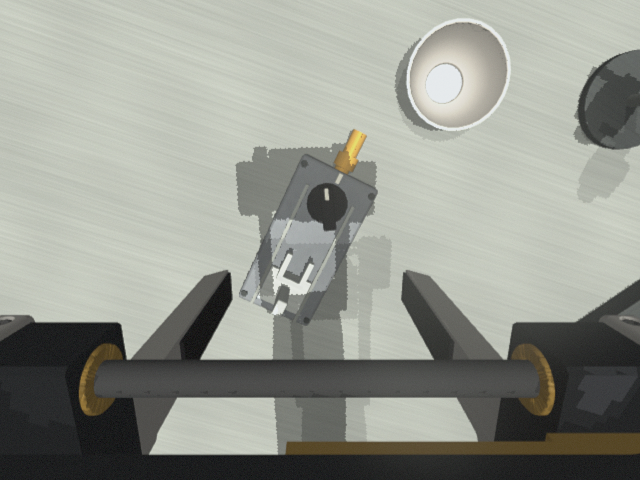

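```bash
cat > fb.py <<'E'
from h import *
import sys
d=np.load(sys.argv[1]+".npz"); W=d["W"]; x,y,z=W[...,0],W[...,1],W[...,2]
box=(x>.36)&(x<.68)&(y>.2)&(y<.4)
def pca(P):
    u,s,v=np.linalg.svd(P[:,:2]-P[:,:2].mean(0),full_matrices=False); a=np.degrees(np.arctan2(v[0,1],v[0,0])); return (a+90)%180-90
m=box&(z>.022)&(z<.095)
m=cv2.morphologyEx(m.astype(np.uint8),cv2.MORPH_OPEN,np.ones((7,7)))>0
# drop stub by opening larger
m=cv2.morphologyEx(m.astype(np.uint8),cv2.MORPH_OPEN,cv2.getStructuringElement(cv2.MORPH_ELLIPSE,(35,35)))>0
P=W[m&(z>.032)&(z<.047)]
r=cv2.minAreaRect((P[:,:2]*1000).astype(np.float32)); print("box",len(P),np.round(r[0],1),np.round(r[1],1),round(r[2],2), pca(P))
for nm,mm in [("knob",box&(z>.079)&(z<.086)&(x>.53)),("knobbar",box&(z>.055)&(z<.086)&(x>.53)),("tab",box&(z>.083)&(z<.091)&(x<.52)),("fork",box&(z>.055)&(z<.062)&(x<.54)),("carr",box&(z>.0405)&(z<.044)&(x<.54))]:
    P=W[mm]; 
    if len(P)<5: print(nm,len(P)); continue
    r=cv2.minAreaRect((P[:,:2]*1000).astype(np.float32)); print(nm,len(P),np.round(r[0],1),np.round(r[1],1),round(r[2],2),"mean",np.round(P.mean(0),4),"pca",round(pca(P),2))
E
python3 fb.py w1
python3 - <<'E'
from h import *
f=cv2.imread("pics/w1.png")[140:340,220:400]; cv2.imwrite("pics/w1z.png",cv2.resize(f,(540,600),interpolation=cv2.INTER_CUBIC))
E
```

```text
box 1451 [519.  285.9] [47.3 59.9] 5.52 -79.50705403486006
knob 551 [572.8 291.3] [46.  13.9] 24.0 mean [0.5733 0.2915 0.0828] pca 24.1
knobbar 584 [572.8 291.3] [46.1 13.9] 24.0 mean [0.5745 0.292  0.0819] pca 23.95
tab 181 [449.4 307.5] [12.  19.7] 83.63 mean [0.45   0.3076 0.0871] pca -4.96
fork 433 [473.1 304.4] [33.9 61.3] 82.7 mean [0.4815 0.3035 0.0586] pca -35.91
carr 879 [452.  307.1] [54.  46.8] 82.67 mean [0.4504 0.3088 0.0418] pca 82.65
```

View pics/w1z.png

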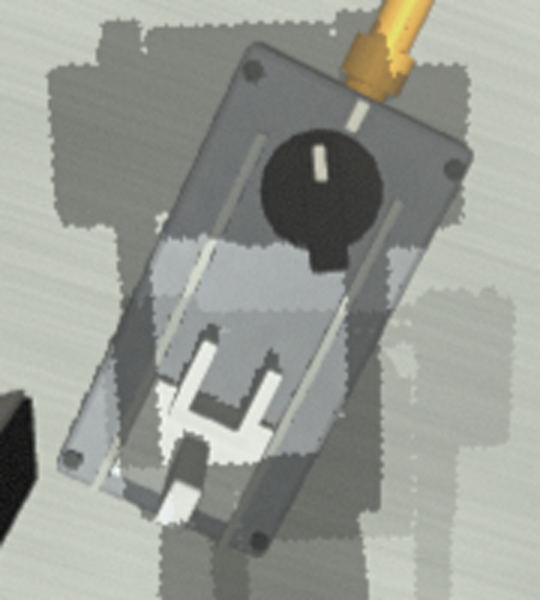

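Run:
```python
from h import *
delta([.5728,.2913,.14],down(-66))
```

```text
t 5.05 tcp [0.5597 0.2989 0.291 ] w 0.0938 F [-0.4 -0.3 -0.8]
shift mm [ 11.3 -10.3 151. ] turn [ 0.0015 -0.0003 -0.1008] rows 3.6391095324430873 0.8066672620135759
```

Emit:
{"op": "play_rows", "data": {
  "targets": [
    [[11.3, -10.3, 151], [0, 0, -0.101], 94],
    [[11.3, -10.3, 151], [0, 0, -0.101], 94],
    [[11.3, -10.3, 151], [0, 0, -0.101], 94],
    [[11.3, -10.3, 151], [0, 0, -0.101], 94],
    [[11.3, -10.3, 151], [0, 0, -0.101], 94],
    [[11.3, -10.3, 151], [0, 0, -0.101], 94]
  ]
}}

```text
clock: 5.55
tcp_pos: [0.5717, 0.2884, 0.1397]
eef_rot: [2.629, -1.714, -0.004]
wrist_force: [0.7, 0.2, 1.3]
width: 0.0942
```

```bash
python3 - <<'E'
from h import *
for i in range(3): delta([.5728,.2913,.073],down(-66))
E
python3 w.py w2; python3 fb.py w2;python3 - <<'E'
from h import *
delta([.5728,.2913,.073],down(-66))
E
```

```text
t 5.55 tcp [0.5717 0.2884 0.1397] w 0.0942 F [0.7 0.2 1.3]
shift mm [-2.2 -2.5 66.7] turn [ 0.0043  0.0001 -0.0038] rows 1.6007907043577723 0.04548181531064961
t 5.55 tcp [0.5717 0.2884 0.1397] w 0.0942 F [0.7 0.2 1.3]
shift mm [-2.2 -2.5 66.7] turn [ 0.0043  0.0001 -0.0038] rows 1.6007907043577723 0.04548181531064961
t 5.55 tcp [0.5717 0.2884 0.1397] w 0.0942 F [0.7 0.2 1.3]
shift mm [-2.2 -2.5 66.7] turn [ 0.0043  0.0001 -0.0038] rows 1.6007907043577723 0.04548181531064961
5.55 [0.5717 0.2884 0.1397] [ 2.629 -1.714 -0.004]
box 3869 [542.1 273.1] [148.9  62.2] 7.25 5.783684468485774
knob 1419 [572.8 291.7] [45.7 13.5] 23.95 mean [0.5739 0.2919 0.0828] pca 24.0
knobbar 1572 [572.9 291.7] [45.9 13.8] 23.54 mean [0.5758 0.2928 0.0813] pca 23.85
tab 340 [448.7 307.6] [12.1 20. ] 82.74 mean [0.4484 0.3076 0.0873] pca -19.99
fork 820 [486.1 302.6] [34.2 36.2] 82.67 mean [0.4855 0.305  0.0583] pca -67.12
carr 609 [457.9 306.4] [54.3 34.8] 83.04 mean [0.4626 0.3213 0.0417] pca -66.14
t 5.6 tcp [0.5736 0.2894 0.1424] w 0.0941 F [0.4 0.3 0.8]
shift mm [-2.1  0.1 69.4] turn [-0.0013 -0.0002 -0.0033] rows 1.665516764221899 0.028786632858945775
```

View pics/w2.png

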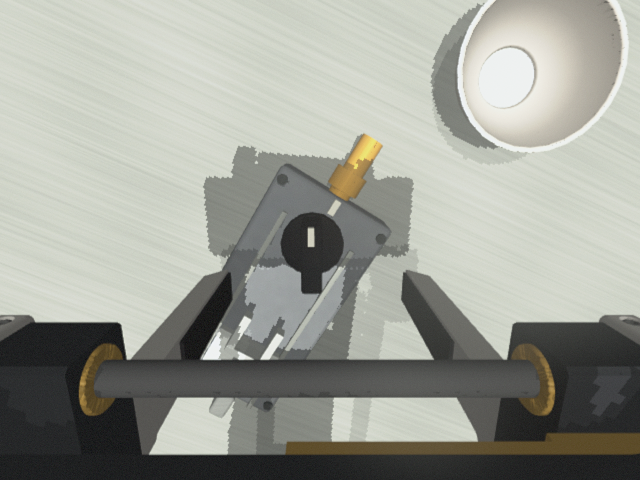

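Emit:
{"op": "play_rows", "data": {
  "targets": [
    [[-2, -1, 34], [0, 0, 0], 94],
    [[-2, -1, 68], [0, 0, 0], 94],
    [[-2, -1, 68], [0, 0, 0], 94],
    [[-2, -1, 68], [0, 0, 0], 60],
    [[-2, -1, 68], [0, 0, 0], 30],
    [[-2, -1, 68], [0, 0, 0], 10],
    [[-2, -1, 68], [0, 0, 0], 10],
    [[-2, -1, 68], [0, 0, 0], 10],
    [[-2, -1, 68], [0, 0, 0], 10],
    [[-2, -1, 68], [0, 0, 0], 10],
    [[-2, -1, 68], [0, 0, 0], 10]
  ],
  "force": 15
}}

```text
clock: 6.52
tcp_pos: [0.5732, 0.2925, 0.0731]
eef_rot: [-2.633, 1.714, -0.0]
wrist_force: [-0.7, -0.5, 0.9]
width: 0.0445
```

Emit:
{"op": "play_rows", "data": {
  "targets": [
    [[0, 0, 0], [0, 0, 0], 5],
    [[0, 0, 0], [0, 0, 0], 5],
    [[0, 0, 0], [0, 0, 0], 5],
    [[0, 0, 0], [0, 0, 0], 5],
    [[0, 0, 0], [0, 0, 0], 5],
    [[0, 0, 0], [0, 0, 0], 5],
    [[0, 0, 0], [0, 0, 0], 5],
    [[0, 0, 0], [0, 0, 0], 5]
  ],
  "force": 20
}}

```text
clock: 7.18
tcp_pos: [0.5729, 0.2927, 0.0728]
eef_rot: [-2.633, 1.714, 0.001]
wrist_force: [0.1, 1.6, 0.1]
width: 0.0138
```

Emit:
{"op": "play_rows", "data": {
  "targets": [
    [[0, 0, 0], [0, 0, 0.09], 5],
    [[0, 0, 0], [0, 0, 0.18], 5],
    [[0, 0, 0], [0, 0, 0.27], 5],
    [[0, 0, 0], [0, 0, 0.36], 5],
    [[0, 0, 0], [0, 0, 0.45], 5],
    [[0, 0, 0], [0, 0, 0.52], 5],
    [[0, 0, 0], [0, 0, 0.547], 5],
    [[0, 0, 0], [0, 0, 0.547], 5],
    [[0, 0, 0], [0, 0, 0.547], 5]
  ]
}}

```text
clock: 7.93
tcp_pos: [0.573, 0.2922, 0.0728]
eef_rot: [2.073, -2.36, -0.0]
wrist_force: [-1.2, 0.2, 0.1]
width: 0.014
```

```bash
python3 w.py w3; python3 fb.py w3
```

```text
7.9333 [0.573  0.2922 0.0728] [ 2.073 -2.36  -0.   ]
box 2425 [598.5 279.9] [47.8 25.5] 81.54 -89.50351507614747
knob 3017 [573.9 287.8] [46.  35.4] 14.6 mean [0.5753 0.291  0.0827] pca -7.29
knobbar 4249 [574.  287.8] [46.3 35.5] 14.63 mean [0.5787 0.2905 0.0785] pca -7.38
tab 0
fork 713 [489.1 302.3] [33.1 30.5] 82.84 mean [0.4898 0.302  0.0583] pca 83.18
carr 141 [474.2 304.5] [22.1  2.4] 82.53 mean [0.4743 0.3044 0.0422] pca 82.37
```

View pics/w3.png

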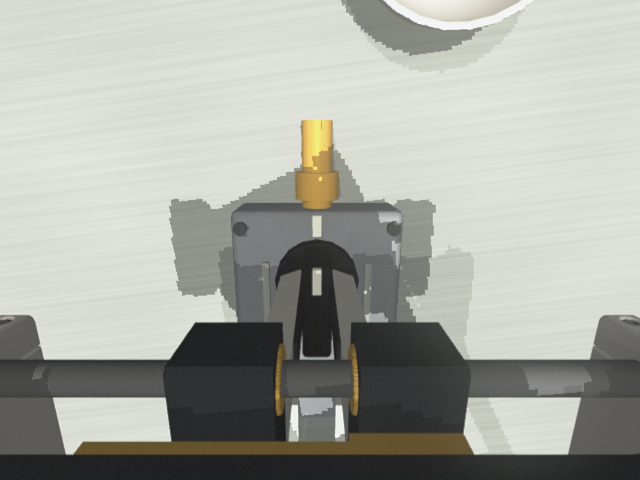

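Emit:
{"op": "play_rows", "data": {
  "targets": [
    [[0, 0, 0], [0, 0, 0], 40],
    [[0, 0, 0], [0, 0, 0], 40],
    [[0, 0, 0], [0, 0, 0], 40],
    [[0, 0, 0], [0, 0, 0], 40],
    [[0, 0, 0], [0, 0, 0], 40],
    [[0, 0, -30], [0, 0, 0], 40],
    [[0, 0, -60], [0, 0, 0], 40],
    [[0, 0, -100], [0, 0, 0], 40],
    [[0, 40, -140], [0, 0, 0], 40],
    [[0, 70, -140], [0, 0, 0], 40],
    [[0, 70, -140], [0, 0, 0], 40],
    [[0, 70, -140], [0, 0, 0], 40]
  ]
}}

```text
clock: 8.98
tcp_pos: [0.5026, 0.3021, 0.2143]
eef_rot: [-2.073, 2.358, -0.001]
wrist_force: [0.8, 0.4, 0.2]
width: 0.0402
```

```bash
python3 w.py w4; python3 fb.py w4;python3 - <<'E'
from h import *
delta([.4488,.3076,.074],down(-97.4))
E
```

```text
8.9833 [0.5026 0.3021 0.2143] [-2.073e+00  2.358e+00 -1.000e-03]
box 3030 [514.9 285.4] [ 75.6 129.9] 87.92 -9.175725896670997
knob 1016 [572.8 291.4] [13.9 45.3] 83.06 mean [0.5731 0.2912 0.0828] pca -6.7
knobbar 1016 [572.8 291.4] [13.9 45.3] 83.06 mean [0.5731 0.2912 0.0828] pca -6.7
tab 287 [449.4 307.3] [11.5 19.6] 82.45 mean [0.4501 0.3075 0.0873] pca -8.6
fork 665 [480.2 303.6] [33.5 47.1] 83.15 mean [0.4817 0.3031 0.0586] pca 64.9
carr 1516 [451.9 307.1] [53.9 46.4] 82.95 mean [0.4502 0.3074 0.0418] pca 83.22
t 9.03 tcp [0.5035 0.3017 0.2134] w 0.0403 F [ 0.1  0.2 -0. ]
shift mm [  1.2  55.2 139.3] turn [-0.0013  0.0003 -0.    ] rows 3.5931452230072543 0.010452202232356399
```

View pics/w4.png

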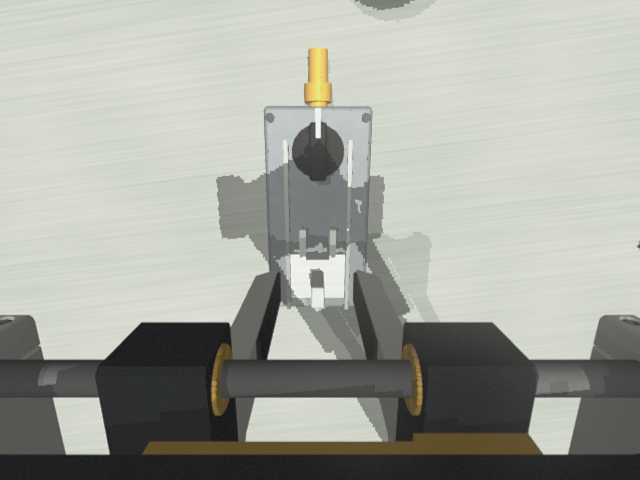

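Emit:
{"op": "play_rows", "data": {
  "targets": [
    [[0.5, 28, 40], [0, 0, 0], 40],
    [[0.5, 54.5, 70], [0, 0, 0], 40],
    [[0.5, 54.5, 110], [0, 0, 0], 40],
    [[0.5, 54.5, 139], [0, 0, 0], 40],
    [[0.5, 54.5, 139], [0, 0, 0], 8],
    [[0.5, 54.5, 139], [0, 0, 0], 5],
    [[0.5, 54.5, 139], [0, 0, 0], 5],
    [[0.5, 54.5, 139], [0, 0, 0], 5],
    [[0.5, 54.5, 139], [0, 0, 0], 5],
    [[0.5, 54.5, 139], [0, 0, 0], 5],
    [[0.5, 54.5, 139], [0, 0, 0], 5],
    [[0.5, 54.5, 139], [0, 0, 0], 5]
  ],
  "force": 20
}}

```text
clock: 10.03
tcp_pos: [0.4519, 0.3081, 0.0762]
eef_rot: [-2.07, 2.358, -0.004]
wrist_force: [1.5, -3.9, 5.4]
width: 0.0117
```

Emit:
{"op": "play_rows", "data": {
  "targets": [
    [[0, -12, 0], [0, 0, 0], 5],
    [[0, -24, 0], [0, 0, 0], 5],
    [[0, -36, 0], [0, 0, 0], 5],
    [[0, -48, 0], [0, 0, 0], 5],
    [[0, -55, 0], [0, 0, 0], 5],
    [[0, -59, 0], [0, 0, 0], 5],
    [[0, -60, 0], [0, 0, 0], 5],
    [[0, -60, 0], [0, 0, 0], 5]
  ]
}}

```text
clock: 10.7
tcp_pos: [0.5107, 0.3004, 0.0762]
eef_rot: [-2.07, 2.36, -0.002]
wrist_force: [-0.1, -2.1, 7.0]
width: 0.0117
```

Emit:
{"op": "play_rows", "data": {
  "targets": [
    [[0, -1, 0], [0, 0, 0], 5],
    [[0, -2, 0], [0, 0, 0], 5],
    [[0, -2.5, 0], [0, 0, 0], 5],
    [[0, -3, 0], [0, 0, 0], 5],
    [[0, -3, 0], [0, 0, 0], 5]
  ]
}}

```text
clock: 11.12
tcp_pos: [0.5116, 0.3003, 0.0761]
eef_rot: [2.072, -2.361, -0.002]
wrist_force: [-4.9, -1.6, 10.3]
width: 0.0114
```

Emit:
{"op": "play_rows", "data": {
  "targets": [
    [[0, -1, 0], [0, 0, 0], 5],
    [[0, -2, 0], [0, 0, 0], 5],
    [[0, -3, 0], [0, 0, 0], 5],
    [[0, -4, 0], [0, 0, 0], 5],
    [[0, -4, 0], [0, 0, 0], 5]
  ]
}}

```text
clock: 11.53
tcp_pos: [0.5121, 0.3003, 0.076]
eef_rot: [2.068, -2.356, -0.009]
wrist_force: [-13.4, -0.5, 15.9]
width: 0.0121
```

```bash
python3 w.py w5; python3 fb.py w5
```

```text
11.5333 [0.5121 0.3003 0.076 ] [ 2.068 -2.356 -0.009]
box 7754 [560.4 298.4] [102.8  68.2] 29.87 39.79182243440172
knob 3475 [572.4 291.3] [14.  46.2] 82.53 mean [0.5735 0.2912 0.0829] pca -7.66
knobbar 5406 [561.6 292.8] [34.1 67.9] 82.52 mean [0.5631 0.2928 0.0742] pca -9.41
tab 1107 [512.5 296.7] [18.4 31.5] 52.82 mean [0.51   0.299  0.0873] pca -24.41
fork 1324 [528.9 296.9] [34.  25.3] 84.37 mean [0.5303 0.296  0.0587] pca 89.25
carr 2047 [512.8 299.2] [54.2 43.6] 82.5 mean [0.5191 0.2983 0.0418] pca 82.4
```

View pics/w5.png

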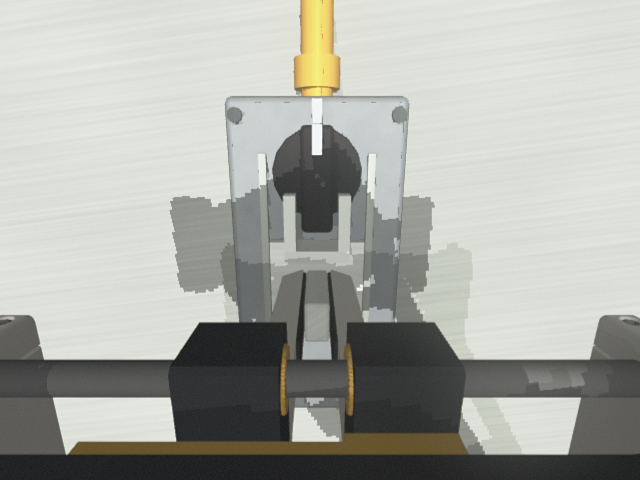

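Emit:
{"op": "play_rows", "data": {
  "targets": [
    [[0, -4, 0], [0, 0, 0], 40],
    [[0, -3, 0], [0, 0, 0], 40],
    [[0, 0, 0], [0, 0, 0], 40],
    [[0, 0, 0], [0, 0, 0], 40],
    [[0, 0, -20], [0, 0, 0], 60],
    [[0, 0, -60], [0, 0, 0], 94],
    [[0, 0, -100], [0, 0, 0], 94],
    [[0, 20, -140], [0, 0, 0], 94],
    [[0, 30, -170], [0, 0, 0], 94],
    [[0, 30, -170], [0, 0, 0], 94],
    [[0, 30, -170], [0, 0, 0], 94]
  ]
}}

```text
clock: 12.5
tcp_pos: [0.488, 0.3042, 0.2473]
eef_rot: [-2.068, 2.355, -0.004]
wrist_force: [-0.1, -0.2, -0.2]
width: 0.0821
```

```bash
python3 w.py w6; python3 fb.py w6
```

```text
12.5 [0.488  0.3042 0.2473] [-2.068  2.355 -0.004]
box 2924 [500.3 293.4] [106.4  51.4] 46.01 48.378854039346606
knob 825 [572.8 291. ] [13.4 45.4] 82.33 mean [0.5732 0.2912 0.0829] pca -8.18
knobbar 1345 [562.1 293.1] [33.5 67.2] 83.18 mean [0.5619 0.293  0.0736] pca -10.14
tab 269 [508.7 299.7] [11.1 19.1] 82.37 mean [0.5087 0.2997 0.0875] pca -7.34
fork 305 [528.5 296.3] [34.7 23. ] 89.97 mean [0.5321 0.2956 0.0588] pca 87.41
carr 1616 [511.7 299.3] [54.  45.4] 82.66 mean [0.511  0.2993 0.0419] pca 82.76
```

View pics/w6.png

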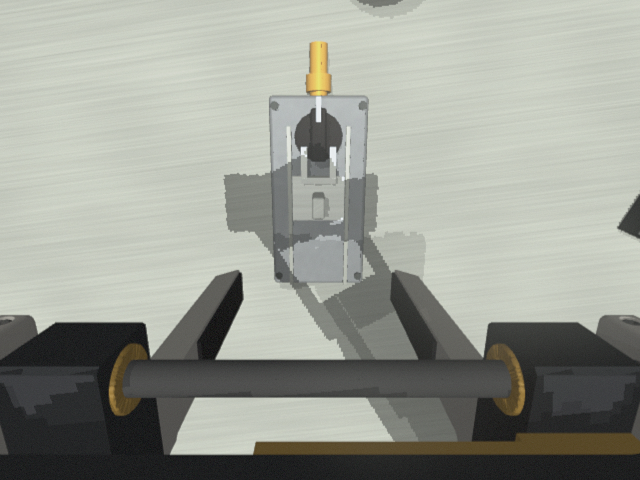

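```bash
cat >> h.py <<'E'
def tiltd(yaw,rv):
    return down(yaw)@R.from_rotvec(rv).as_matrix()
E
python3 - <<'E'
from h import *
Rt=tiltd(90,[-.65,0,0]); print(Rt)
delta([.49,0.0,.31],Rt)
E
```

```text
[[ 6.12323400e-17  7.96083799e-01  6.05186406e-01]
 [ 1.00000000e+00 -4.87460738e-17 -3.70569797e-17]
 [ 0.00000000e+00  6.05186406e-01 -7.96083799e-01]]
t 12.55 tcp [0.4869 0.3034 0.2446] w 0.0858 F [-0.2  0.6 -0.1]
shift mm [300.4 -42.6 -65.6] turn [-0.0614 -0.9602  2.8605] rows 7.4436030619950815 24.150454808326725
```

Run:
```python
from h import *
delta([.50,0.12,.32],down(10))
```

```text
t 12.55 tcp [0.4869 0.3034 0.2446] w 0.0858 F [-0.2  0.6 -0.1]
shift mm [180.1 -37.  -75.5] turn [-2.6000e-03 -1.4000e-03 -1.8755e+00] rows 4.765791697989431 15.007881865842192
```

Emit:
{"op": "play_rows", "data": {
  "targets": [
    [[15, -3, -20], [0, 0, -0.125], 94],
    [[25, -5, -40], [0, 0, -0.25], 94],
    [[35, -8, -55], [0, 0, -0.375], 94],
    [[50, -10, -75], [0, 0, -0.5], 94],
    [[65, -13, -75], [0, 0, -0.625], 94],
    [[80, -16, -75], [0, 0, -0.75], 94],
    [[95, -20, -75], [0, 0, -0.875], 94],
    [[110, -23, -75], [0, 0, -1.0], 94],
    [[125, -27, -75], [0, 0, -1.125], 94],
    [[140, -30, -75], [0, 0, -1.25], 94],
    [[150, -33, -75], [0, 0, -1.375], 94],
    [[160, -35, -75], [0, 0, -1.5], 94],
    [[170, -37, -75], [0, 0, -1.625], 94],
    [[180, -37, -75], [0, 0, -1.75], 94],
    [[180, -37, -75], [0, 0, -1.875], 94],
    [[180, -37, -75], [0, 0, -1.875], 94]
  ]
}}

```text
clock: 13.88
tcp_pos: [0.4991, 0.119, 0.316]
eef_rot: [3.13, 0.273, -0.008]
wrist_force: [-0.1, 0.8, 0.3]
width: 0.0939
```

Run:
```python
from h import *
delta([.49,0.0,.31],tiltd(90,[-.65,0,0]))
```

```text
t 13.88 tcp [0.4991 0.119  0.316 ] w 0.0939 F [-0.1  0.8  0.3]
shift mm [-29.5 115.6   6.1] turn [-0.5431  0.4565 -1.3427] rows 2.8660538247301366 12.151820329931718
```

Emit:
{"op": "play_rows", "data": {
  "targets": [
    [[-29.5, 115.5, 6], [-0.543, 0.4565, -1.343], 94],
    [[-29.5, 115.5, 6], [-0.543, 0.4565, -1.343], 94],
    [[-29.5, 115.5, 6], [-0.543, 0.4565, -1.343], 94],
    [[-29.5, 115.5, 6], [-0.543, 0.4565, -1.343], 94],
    [[-29.5, 115.5, 6], [-0.543, 0.4565, -1.343], 94],
    [[-29.5, 115.5, 6], [-0.543, 0.4565, -1.343], 94],
    [[-29.5, 115.5, 6], [-0.543, 0.4565, -1.343], 94],
    [[-29.5, 115.5, 6], [-0.543, 0.4565, -1.343], 94],
    [[-29.5, 115.5, 6], [-0.543, 0.4565, -1.343], 94],
    [[-29.5, 115.5, 6], [-0.543, 0.4565, -1.343], 94],
    [[-29.5, 115.5, 6], [-0.543, 0.4565, -1.343], 94],
    [[-29.5, 115.5, 6], [-0.543, 0.4565, -1.343], 94],
    [[-29.5, 115.5, 6], [-0.543, 0.4565, -1.343], 94],
    [[-29.5, 115.5, 6], [-0.543, 0.4565, -1.343], 94],
    [[-29.5, 115.5, 6], [-0.543, 0.4565, -1.343], 94]
  ]
}}

```text
clock: 15.13
tcp_pos: [0.4901, 0.0009, 0.3115]
eef_rot: [1.851, 1.843, 0.626]
wrist_force: [-0.6, -0.3, -0.9]
width: 0.0944
```

```bash
python3 w.py h1
```

```text
15.1333 [0.4901 0.0009 0.3115] [1.851 1.843 0.626]
```

View pics/h1.png

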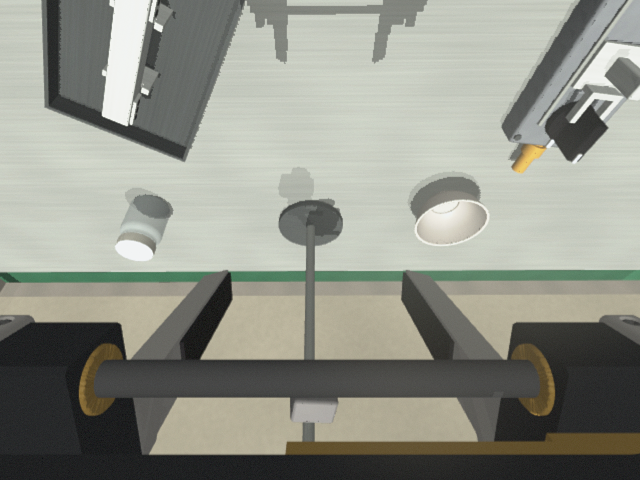

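Emit:
{"op": "play_rows", "data": {
  "targets": [
    [[0, 0, 0], [-0.11, 0, 0], 94],
    [[0, 0, 0], [-0.22, 0, 0], 94],
    [[0, 0, 0], [-0.33, 0, 0], 94],
    [[0, 0, 0], [-0.44, 0, 0], 94],
    [[0, 0, 0], [-0.45, 0, 0], 94],
    [[0, 0, 0], [-0.45, 0, 0], 94]
  ]
}}

```text
clock: 15.68
tcp_pos: [0.4892, 0.0018, 0.3095]
eef_rot: [1.55, 1.544, 0.953]
wrist_force: [0.1, 0.2, -0.1]
width: 0.0943
```

```bash
python3 w.py h2
```

```text
15.6833 [0.4892 0.0018 0.3095] [1.55  1.544 0.953]
```

View pics/h2.png

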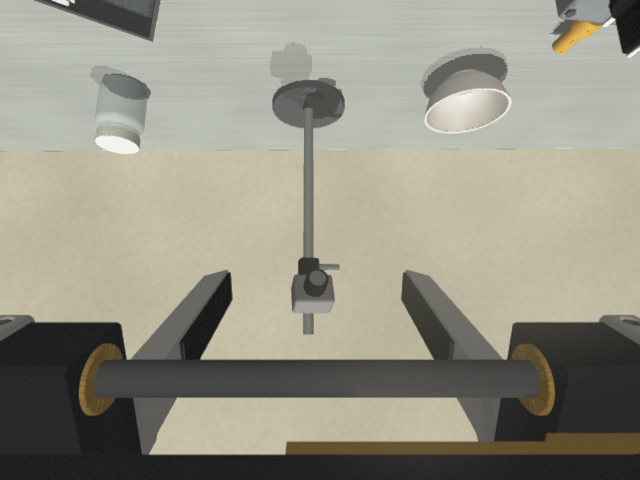

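```bash
cat > hd.py <<'E'
from h import *
d=np.load("h2.npz"); W=d["W"]; f=d["frame"]
cv2.imwrite("pics/h2z.png",cv2.resize(f[240:345,270:360],(514,600),interpolation=cv2.INTER_CUBIC))
A=W[255:320,285:345].reshape(-1,3); A=A[(A[:,2]>.2)&(A[:,0]<.9)]
H=[A]
for n in ["top","side"]:
    V=np.load(f"b_{n}.npz")["W"].reshape(-1,3); V=V[(V[:,0]>.68)&(V[:,0]<.85)&(abs(V[:,1])<.06)&(V[:,2]>.23)]; H.append(V)
for nm,P in zip(["wr","top","side"],H):
    print(nm,len(P))
    rng=np.random.default_rng(0); Q=P.copy()
    for k in range(4):
        if len(Q)<25: break
        best=None
        for _ in range(800):
            a=Q[rng.choice(len(Q),3,False)]; nn=np.cross(a[1]-a[0],a[2]-a[0]); l=np.linalg.norm(nn)
            if l<1e-5: continue
            nn/=l; m=abs((Q-a[0])@nn)<.0012
            if best is None or m.sum()>best.sum(): best=m
        B=Q[best]; c=B.mean(0); nn=np.linalg.svd(B-c,full_matrices=False)[2][2]; nn*=np.sign(nn[2]) 
        print(" plane",len(B),"c",np.round(c,4),"n",np.round(nn,3),"elev",round(np.degrees(np.arcsin(nn[2])),1),"az",round(np.degrees(np.arctan2(nn[1],nn[0])),2),"ext",np.round(np.ptp(B,axis=0),3))
        Q=Q[~best]
E
python3 hd.py
```

```text
wr 2214
 plane 455 c [ 0.757  -0.0044  0.3082] n [-0.419  0.074  0.905] elev 64.8 az 170.01 ext [0.051 0.05  0.023]
 plane 431 c [ 0.749  -0.0036  0.2885] n [ 0.884 -0.167  0.436] elev 25.9 az -10.71 ext [0.025 0.049 0.033]
 plane 304 c [0.731  0.001  0.2748] n [ 0.902 -0.154  0.404] elev 23.9 az -9.67 ext [0.012 0.026 0.025]
 plane 193 c [ 0.7872 -0.001   0.2606] n [-0.922  0.379  0.079] elev 4.5 az 157.63 ext [0.025 0.065 0.08 ]
top 664
 plane 146 c [ 0.7611 -0.004   0.3069] n [-0.495  0.09   0.864] elev 59.8 az 169.75 ext [0.068 0.051 0.041]
 plane 106 c [ 0.7606 -0.0065  0.31  ] n [-0.416  0.037  0.909] elev 65.3 az 174.86 ext [0.059 0.046 0.027]
 plane 76 c [ 0.7544 -0.0029  0.2988] n [-0.535  0.122  0.836] elev 56.7 az 167.15 ext [0.054 0.046 0.034]
 plane 57 c [ 0.7577 -0.0045  0.3086] n [-0.599  0.143  0.788] elev 52.0 az 166.56 ext [0.075 0.044 0.06 ]
side 1008
 plane 145 c [7.586e-01 6.000e-04 3.062e-01] n [-0.54   0.072  0.839] elev 57.0 az 172.43 ext [0.071 0.056 0.048]
 plane 117 c [0.7743 0.0052 0.2871] n [0.26  0.95  0.171] elev 9.9 az 74.71 ext [0.078 0.031 0.09 ]
 plane 126 c [0.7714 0.0206 0.2881] n [-0.23  -0.973  0.003] elev 0.2 az -103.31 ext [0.051 0.013 0.057]
 plane 91 c [0.7784 0.0022 0.2959] n [0.203 0.977 0.063] elev 3.6 az 78.28 ext [0.076 0.02  0.103]
```

View pics/h2z.png

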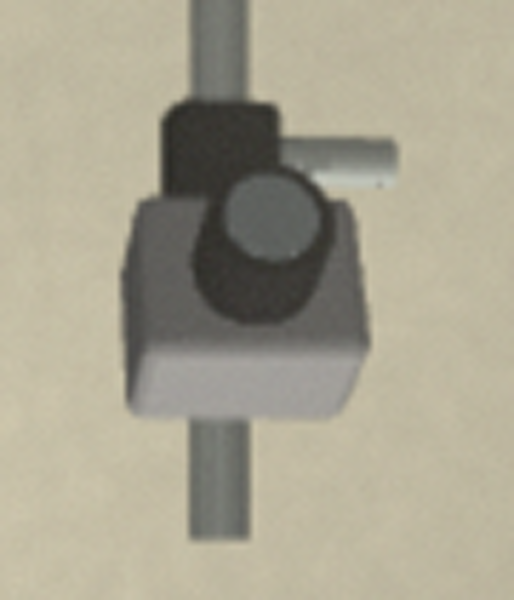

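Run:
```python
from h import *
delta([.486,-.180,.24],down(60))
```

```text
t 15.73 tcp [0.4901 0.0015 0.3114] w 0.0943 F [0.4 0.1 0.7]
shift mm [-181.7  -65.    28.5] turn [ 1.075  -0.2905  0.4669] rows 4.6780823193914856 9.662146140835164
```

Emit:
{"op": "play_rows", "data": {
  "targets": [
    [[-18, -6, 3], [0.1075, -0.029, 0.0467], 94],
    [[-36, -13, 6], [0.215, -0.058, 0.0934], 94],
    [[-54, -20, 9], [0.3225, -0.087, 0.14], 94],
    [[-73, -26, 11], [0.43, -0.116, 0.187], 94],
    [[-91, -32, 14], [0.5375, -0.145, 0.233], 94],
    [[-109, -39, 17], [0.645, -0.174, 0.28], 94],
    [[-127, -45, 20], [0.7525, -0.203, 0.327], 94],
    [[-145, -52, 23], [0.86, -0.232, 0.3735], 94],
    [[-163, -58, 26], [0.9675, -0.261, 0.42], 94],
    [[-181.7, -65, 28.5], [1.075, -0.2905, 0.467], 94],
    [[-181.7, -65, 28.5], [1.075, -0.2905, 0.467], 94],
    [[-181.7, -65, 28.5], [1.075, -0.2905, 0.467], 94],
    [[-181.7, -65, 28.5], [1.075, -0.2905, 0.467], 94]
  ]
}}

```text
clock: 16.82
tcp_pos: [0.4876, -0.1806, 0.242]
eef_rot: [2.717, 1.569, 0.001]
wrist_force: [-0.3, 0.6, 0.5]
width: 0.0937
```

```bash
python3 w.py b1
cat > fbu.py <<'E'
from h import *
import sys
W=np.load(sys.argv[1]+".npz")["W"]; x,y,z=W[...,0],W[...,1],W[...,2]
tr=(x>.33)&(x<.66)&(y>-.32)&(y<0)
for nm,m in [("burntop",tr&(z>.0610)&(z<.0665)),("burn+coll",tr&(z>.05)&(z<.075)),("wall",tr&(z>.024)&(z<.031))]:
    P=W[m]; r=cv2.minAreaRect((P[:,:2]*1000).astype(np.float32)); u,s,v=np.linalg.svd(P[:,:2]-P[:,:2].mean(0),full_matrices=False)
    print(nm,len(P),np.round(r[0],1),np.round(r[1],1),round(r[2],2),np.round(P.mean(0),4),"pca",np.degrees(np.arctan2(v[0,1],v[0,0])))
delta([.486,-.18,.052],down(60))
E
python3 fbu.py b1
```

```text
16.8167 [ 0.4876 -0.1806  0.242 ] [2.717e+00 1.569e+00 1.000e-03]
burntop 4209 [ 480.6 -171.1] [ 29.4 171.6] 59.5 [ 0.481  -0.1724  0.064 ] pca -30.706680965379196
burn+coll 4922 [ 480.2 -171.7] [ 35.9 171.6] 59.57 [ 0.4745 -0.1679  0.0635] pca -30.492826857913617
wall 3366 [ 492.2 -178.9] [158.5 250.9] 59.26 [ 0.483  -0.1727  0.0277] pca -30.129608375718288
t 16.87 tcp [ 0.4872 -0.1802  0.2428] w 0.0944 F [-0.1  0.1  1.1]
shift mm [ -0.2  -2.2 190.8] turn [0.0056 0.0013 0.0007] rows 4.575684985239913 0.04600475428668855
```

View pics/b1.png

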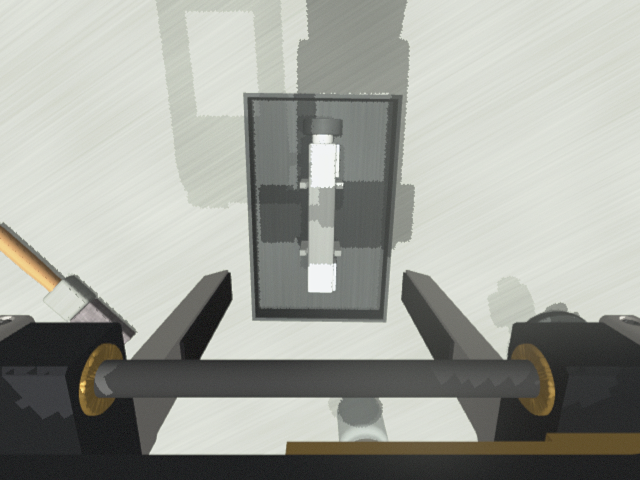

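```bash
cat > fb2.py <<'E'
from h import *
W=np.load("b1.npz")["W"]; f=np.load("b1.npz")["frame"]; x,y,z=W[...,0],W[...,1],W[...,2]
a=np.radians(-30.6); u=np.array([np.cos(a),np.sin(a)]); v=np.array([-u[1],u[0]])
c0=np.array([.4897,-.1773])
s=(W[...,:2]-c0)@u*1000; t=(W[...,:2]-c0)@v*1000
top=(z>.061)&(z<.0665)&(abs(t)<22)&(s>-76)&(s<85)
ti=t[top&(abs(s)<38)]; print("land t range",np.percentile(ti,[1,99]),"slope",np.degrees(np.polyfit(s[top&(abs(s)<38)],ti,1)[0]))
for lo,hi in [(-72,-48),(48,72)]:
    q=t[top&(s>lo)&(s<hi)]; print("strip t",np.percentile(q,[1,99]))
for tt in (-9,-3,3,9):
    q=top&(abs(t-tt)<3); print("s end",s[q].max(), s[q&(s<0)].min())
al=(z>.045)&(z<.075)&(abs(t)<22)&(abs(s)<120)
print("all s",s[al].min(),s[al].max())
ne=(z>.066)&(z<.072)&(abs(t)<15)&(s<-60)&(s>-120); print("collar top",ne.sum(),np.percentile(s[ne],[1,99]) if ne.sum() else 0)
cc=(z>.045)&(abs(t)<25)&(s<-82)&(s>-110);print("coll t",np.percentile(t[cc],[1,99]),np.percentile(s[cc],[1,50,99]))
# edges fit for angle
S=[];T1=[];T2=[]
for b in range(-36,37,4):
    q=top&(abs(s-b)<2); S.append(b);T1.append(t[q].min());T2.append(t[q].max())
print("edge slopes deg",np.degrees(np.polyfit(S,T1,1)[0]),np.degrees(np.polyfit(S,T2,1)[0]))
E
python3 fb2.py
```

```text
land t range [-12.97414817  12.4823061 ] slope 0.16049635150412436
strip t [-12.19503788  12.32944756]
strip t [-12.67712533  12.14829365]
s end 74.83777778959063 -73.99387096102278
s end 74.73768838236911 -74.0578053317711
s end 74.58466298972229 -74.11626530406197
s end 74.78496900721899 -74.18176350500819
all s -96.8004748326392 74.83777778959063
collar top 267 [-96.68801535 -82.84458495]
coll t [-18.17993012  17.60731316] [-96.70913402 -89.30794756 -82.16044806]
edge slopes deg 0.2524293992063208 0.007187776703234059
```

Run:
```python
from h import *
delta([.4897,-.1773,.052],down(59.5))
```

```text
t 16.87 tcp [ 0.4872 -0.1802  0.2428] w 0.0944 F [-0.1  0.1  1.1]
shift mm [  4.   -0.3 190.8] turn [0.0056 0.0013 0.0094] rows 4.576494525018552 0.08814497094976968
```

Emit:
{"op": "play_rows", "data": {
  "targets": [
    [[4, 0, 40], [0, 0, 0.009], 94],
    [[4, 0, 80], [0, 0, 0.009], 94],
    [[4, 0, 120], [0, 0, 0.009], 70],
    [[4, 0, 155], [0, 0, 0.009], 60],
    [[4, 0, 180], [0, 0, 0.009], 60],
    [[4, 0, 189.5], [0, 0, 0.009], 50],
    [[4, 0, 189.5], [0, 0, 0.009], 50],
    [[4, 0, 189.5], [0, 0, 0.009], 50]
  ]
}}

```text
clock: 17.53
tcp_pos: [0.4903, -0.1777, 0.0544]
eef_rot: [2.721, 1.557, 0.004]
wrist_force: [0.4, 0.1, 1.2]
width: 0.0577
```

Run:
```python
from h import *
delta([.4897,-.1773,.052],down(59.5))
c=camera("wrist"); cv2.imwrite("pics/b2.png",c["frame"])
delta([.4897,-.1773,.052],down(59.5))
```

```text
t 17.53 tcp [ 0.4903 -0.1777  0.0544] w 0.0577 F [0.4 0.1 1.2]
shift mm [ 0.  -0.7  2.4] turn [0.0068 0.0008 0.0007] rows 0.06046627064716965 0.05544420617605482
t 17.58 tcp [ 0.4911 -0.1782  0.0552] w 0.0532 F [ 0.5 -0.9  1. ]
shift mm [ 0.1 -1.7  3.2] turn [0.0088 0.0007 0.0006] rows 0.08667828080878016 0.07055502885598706
```

View pics/b2.png

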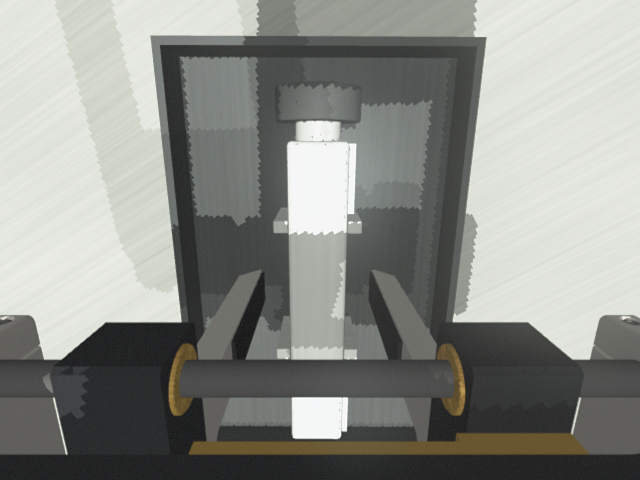

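Emit:
{"op": "play_rows", "data": {
  "targets": [
    [[0, -1, 2.5], [0.006, 0, 0], 30],
    [[0, -1, 2.5], [0.006, 0, 0], 22],
    [[0, -1, 2.5], [0.006, 0, 0], 22],
    [[0, -1, 2.5], [0.006, 0, 0], 22],
    [[0, -1, 2.5], [0.006, 0, 0], 20],
    [[0, -1, 2.5], [0.006, 0, 0], 20],
    [[0, -1, 2.5], [0.006, 0, 0], 20],
    [[0, -1, 2.5], [0.006, 0, 0], 20],
    [[0, -1, 2.5], [0.006, 0, 0], 20],
    [[0, -1, 2.5], [0.006, 0, 0], 20]
  ],
  "force": 45
}}

```text
clock: 18.42
tcp_pos: [0.4892, -0.1772, 0.0508]
eef_rot: [-2.727, -1.559, 0.001]
wrist_force: [-0.4, -0.2, 6.6]
width: 0.0261
```

Run:
```python
from h import *
delta([.4897,-.1773,.052],down(59.5))
```

```text
t 18.42 tcp [ 0.4892 -0.1772  0.0508] w 0.0261 F [-0.4 -0.2  6.6]
shift mm [ 0.2  0.4 -1.2] turn [-0.0011  0.0004 -0.    ] rows 0.031189910427788677 0.008985361865450762
```

Emit:
{"op": "play_rows", "data": {
  "targets": [
    [[0, 0, -4], [0, 0, 0], 20],
    [[0, 0, -10], [0, 0, 0], 20],
    [[0, 0, -20], [0, 0, 0], 20],
    [[0, 0, -35], [0, 0, 0], 20],
    [[0, 0, -55], [0, 0, 0], 20],
    [[0, 0, -80], [0, 0, 0], 20],
    [[0, 0, -110], [0, 0, 0], 20],
    [[0, 0, -140], [0, 0, 0], 20],
    [[0, 0, -165], [0, 0, 0], 20],
    [[0, 0, -175], [0, 0, 0], 20],
    [[0, 0, -175], [0, 0, 0], 20]
  ]
}}

```text
clock: 19.33
tcp_pos: [0.4906, -0.1781, 0.2284]
eef_rot: [2.724, 1.557, 0.002]
wrist_force: [-0.4, 0.0, -3.1]
width: 0.0253
```

```bash
python3 w.py b3
cat > hand.py <<'E'
from h import *
import sys
d=np.load(sys.argv[1]+".npz"); s=state()
# express cloud in tool frame using nominal camera mount from first shot is same chain; use camera pose + tcp
R0=R.from_rotvec(s["eef_rot"]).as_matrix(); Q=(d["W"]-s["tcp_pos"])@R0*1000
np.save("Q.npy",Q)
qx,qy,qz=Q[...,0],Q[...,1],Q[...,2]
top=(abs(qx)<20)&(qz>-25)&(qz<5)&(abs(qy)<78)
P=Q[top]; print(len(P))
# top plane
from numpy.linalg import lstsq
m=np.ones(len(P),bool)
for _ in range(6):
    A=np.c_[P[m][:,:2],np.ones(m.sum())]; k=lstsq(A,P[m][:,2],rcond=None)[0]
    r=P[:,2]-np.c_[P[:,:2],np.ones(len(P))]@k; m=abs(r)<max(1,2*np.std(r[m]))
print("top plane tilt dz/dx,dz/dy deg",np.degrees(k[:2]),"z0",k[2],m.sum())
al=(abs(qx)<25)&(qz>-25)&(qz<8)&(abs(qy)<125)
print("y ext",np.nanmin(qy[al]),np.nanmax(qy[al]))
S=[];T1=[];T2=[]
for b in range(-40,-14,3):
    q=(abs(qy-b)<1.5)&(qz>-16)&(qz<-9)&(abs(qx)<15)
    if q.sum()>3: S.append(b);T1.append(qx[q].min());T2.append(qx[q].max())
print("edges",np.round(T1,1),np.round(T2,1),np.degrees(np.polyfit(S,T1,1)[0]),np.degrees(np.polyfit(S,T2,1)[0]))
E
python3 hand.py b3
```

```text
19.3333 [ 0.4906 -0.1781  0.2284] [2.724e+00 1.557e+00 2.000e-03]
17200
top plane tilt dz/dx,dz/dy deg [-0.11387488 -0.40714268] z0 -15.65434457452827 13363
y ext -95.4195726235572 76.47319263711854
edges [-13.1 -13.2 -13.3 -13.4 -13.4 -13.5 -13.1 -13.1 -13.2] [12.2 12.2 12.3 12.3 12.5 12.5 12.1 12.1 12.2] 0.002064683311781805 -0.04222233638403819
```

View pics/b3.png

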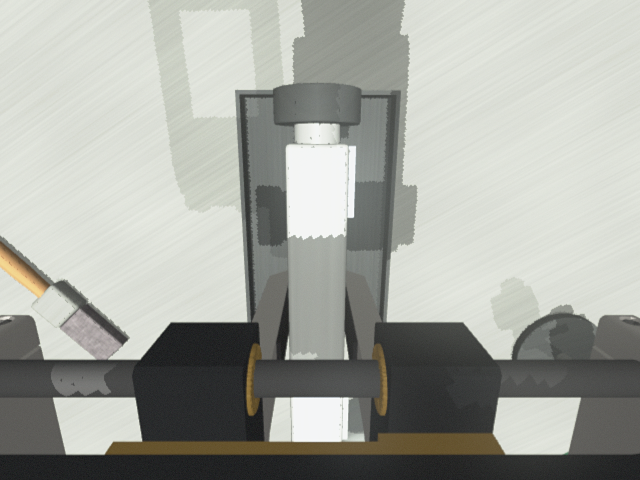

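```bash
cat > tgt.py <<'E'
from h import *
psi,el=np.radians(-10.1),.44
fx=np.array([np.cos(psi)*np.cos(el),np.sin(psi)*np.cos(el),np.sin(el)]); fy=np.array([-np.sin(psi),np.cos(psi),0]); fz=np.cross(fx,fy)
lens=np.array([.731,.001,.2748]); focus=lens-.13*fx; cen=focus-.013*fx
Rt=np.stack([fx,-fy,-fz],1)
if __name__=="__main__":
    print(np.linalg.det(Rt),focus,cen)
    p=cen-Rt@np.array([0,.001,.0015]); print(p)
    delta(p,Rt)
E
python3 tgt.py
```

```text
1.0 [0.61520498 0.02162623 0.21942787] [0.60362548 0.02368886 0.21389066]
[0.60317184 0.0247854  0.21524778]
t 19.38 tcp [ 0.4893 -0.1774  0.2258] w 0.0257 F [-0.2 -0.4 -3.9]
shift mm [232.   -4.5  10.4] turn [-0.2667  0.3849  1.1944] rows 5.570115093342957 10.266044212185365
```

Emit:
{"op": "play_rows", "data": {
  "targets": [
    [[7, 0, 0], [-0.008, 0.012, 0.037], 20],
    [[20, 0, 0], [-0.022, 0.032, 0.1], 20],
    [[38, 0, 0], [-0.043, 0.062, 0.194], 20],
    [[58, -1, 2], [-0.065, 0.095, 0.295], 20],
    [[77, -1, 3], [-0.088, 0.127, 0.395], 20],
    [[97, -2, 4], [-0.11, 0.16, 0.497], 20],
    [[116, -2, 5], [-0.133, 0.192, 0.597], 20],
    [[136, -2.5, 6], [-0.155, 0.225, 0.7], 20],
    [[155, -3, 7], [-0.178, 0.257, 0.796], 20],
    [[175, -3.5, 8], [-0.2, 0.29, 0.9], 20],
    [[194, -4, 9], [-0.222, 0.32, 0.995], 20],
    [[210, -4, 9.5], [-0.241, 0.348, 1.08], 20],
    [[221, -4.5, 10], [-0.254, 0.367, 1.138], 20],
    [[228, -4.5, 10], [-0.262, 0.378, 1.174], 20],
    [[232, -4.5, 10.4], [-0.267, 0.385, 1.194], 20],
    [[232, -4.5, 10.4], [-0.267, 0.385, 1.194], 20],
    [[232, -4.5, 10.4], [-0.267, 0.385, 1.194], 20]
  ]
}}

```text
clock: 20.8
tcp_pos: [0.6006, 0.0255, 0.2109]
eef_rot: [3.021, -0.264, 0.662]
wrist_force: [0.3, -0.3, -2.5]
width: 0.026
```

```bash
python3 w.py f1; python3 tgt.py
python3 - <<'E'
from h import *
c=camera("side"); cv2.imwrite("pics/f1s.png",c["frame"]); np.savez("f1s.npz",W=cloud(c),**c)
c=camera("top"); cv2.imwrite("pics/f1t.png",c["frame"]); np.savez("f1t.npz",W=cloud(c),**c)
E
python3 tgt.py
```

```text
20.8 [0.6006 0.0255 0.2109] [ 3.021 -0.264  0.662]
1.0 [0.61520498 0.02162623 0.21942787] [0.60362548 0.02368886 0.21389066]
[0.60317184 0.0247854  0.21524778]
t 20.85 tcp [0.6011 0.0251 0.2117] w 0.026 F [ 0.3 -0.1 -2.7]
shift mm [ 3.4 -0.1 -2.3] turn [-0.0002  0.0069  0.0009] rows 0.098632428245398 0.055557698524035845
1.0 [0.61520498 0.02162623 0.21942787] [0.60362548 0.02368886 0.21389066]
[0.60317184 0.0247854  0.21524778]
t 20.95 tcp [0.6019 0.0247 0.2131] w 0.0259 F [-0.7 -0.1 -3. ]
shift mm [ 2.  -0.3 -1.5] turn [-0.0002  0.0044 -0.    ] rows 0.059922798278509076 0.03516114304543023
```

View pics/f1.png

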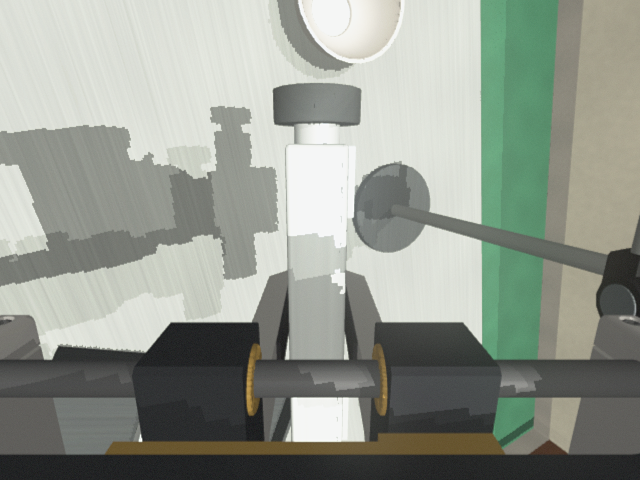

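View pics/f1s.png

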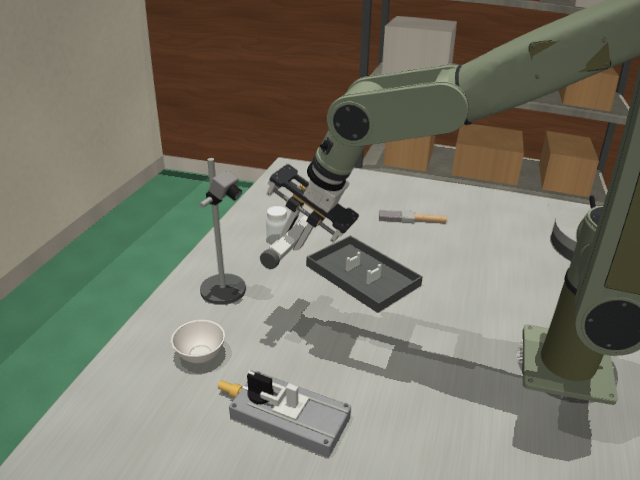

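View pics/f1t.png

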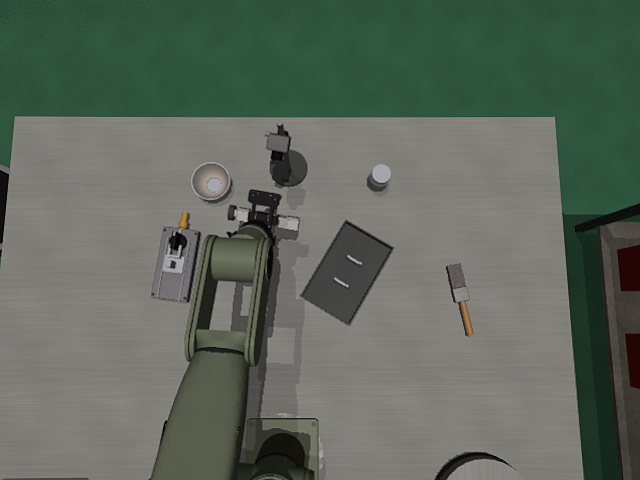

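```bash
python3 w.py f2
cat > chk.py <<'E'
from tgt import *
import sys
d=np.load(sys.argv[1]+".npz"); W=d["W"]; F=np.stack([fx,fy,fz],1)
Q=(W-cen)@Rt*1000 # wanted burner frame: x'=burner y, y'=burner x, z'=-burner z; origin wanted centre
x,y,z=Q[...,0],Q[...,1],Q[...,2]
m=(abs(x)<11)&(abs(z+15)<6)&(y>-70)&(y<-16)
P=Q[m]; k=np.linalg.lstsq(np.c_[P[:,:2],np.ones(len(P))],P[:,2],rcond=None)[0]
print("top plane slopes deg",np.degrees(k[:2]),"top z at 0 (want -15):",k[2],"at y=-40",k[2]-40*k[1])
al=(abs(x)<25)&(z>-25)&(z<10)&(abs(y)<125); print("y ext (want -97)",np.nanmin(y[al]),np.nanmax(y[al]))
S=[];T1=[];T2=[]
for b in range(-42,-14,3):
    q=(abs(y-b)<1.5)&(abs(z-k[2])<2.5)&(abs(x)<20)
    S.append(b);T1.append(x[q].min());T2.append(x[q].max())
p1,p2=np.polyfit(S,T1,1),np.polyfit(S,T2,1); print("edges x at0",p1[1],p2[1],"deg",np.degrees([p1[0],p2[0]]))
L=W[270:325,590:640].reshape(-1,3); 
from numpy.linalg import svd
L2=(L-lens)@F*1000; mm=(abs(L2[:,0])<4)&(np.hypot(L2[:,1],L2[:,2])<17); B=L2[mm]; print("lens face pts",mm.sum(),"centre off (head frame mm)",np.round(np.median(B,0),2),"ext",np.ptp(B,axis=0), (B.max(0)+B.min(0))/2)
E
python3 chk.py f1; python3 chk.py f2; python3 chk.py h2
```

```text
20.95 [0.6019 0.0247 0.2131] [ 3.019 -0.267  0.668]
top plane slopes deg [ 1.08908238 -0.07639399] top z at 0 (want -15): -11.491822099432792 at y=-40 -11.43848903261226
y ext (want -97) -98.14388559286044 72.97420491083126
edges x at0 -16.35580629986289 9.278021210889507 deg [-0.036163    0.04904104]
lens face pts 1540 centre off (head frame mm) [-0.17  4.28 -1.52] ext [ 5.74041528 24.96652565 27.22317078] [ 0.93668063  2.27532184 -2.06459961]
top plane slopes deg [ 0.40206092 -0.03634941] top z at 0 (want -15): -12.847260255079044 at y=-40 -12.821883578767023
y ext (want -97) -97.54942163022099 74.37517420122344
edges x at0 -14.17535158462703 11.534233769659535 deg [-0.31925754 -0.01665906]
lens face pts 1877 centre off (head frame mm) [-0.13  4.1   0.34] ext [ 6.40563964 26.7942808  29.38478163] [ 0.79224326  1.19670174 -0.5263955 ]
top plane slopes deg [0. 0.] top z at 0 (want -15): 0.0 at y=-40 0.0Traceback (most recent call last):
  File "chk.py", line 9, in <module>
    al=(abs(x)<25)&(z>-25)&(z<10)&(abs(y)<125); print("y ext (want -97)",np.nanmin(y[al]),np.nanmax(y[al]))
                                                                         ~~~~~~~~~^^^^^^^
    res = np.fmin.reduce(a, axis=axis, out=out, **kwargs)
ValueError: zero-size array to reduction operation fmin which has no identity
```

Emit:
{"op": "play_rows", "data": {
  "targets": [
    [[0, 0, 0], [0, 0, 0], 20],
    [[0, 0, 0], [0, 0, 0], 20],
    [[0, 0, 0], [0, 0, 0], 20],
    [[0, 0, 0], [0, 0, 0], 20],
    [[0, 0, 0], [0, 0, 0], 20],
    [[0, 0, 0], [0, 0, 0], 20]
  ]
}}

```text
clock: 21.5
tcp_pos: [0.6028, 0.0251, 0.2145]
eef_rot: [3.019, -0.266, 0.672]
wrist_force: [0.4, 0.4, -3.0]
width: 0.0256
```

```bash
python3 w.py f3; python3 chk.py f3; python3 tgt.py
cat > lens.py <<'E'
from tgt import *
F=np.stack([fx,fy,fz],1)
for n,(r0,r1,c0,c1) in {"h2":(255,320,285,345),"f3":(265,330,585,640)}.items():
    W=np.load(n+".npz")["W"][r0:r1,c0:c1]; f=np.load(n+".npz")["frame"][r0:r1,c0:c1]
    L=(W-lens)@F*1000; m=(abs(L[...,0])<2.5)&(np.hypot(L[...,1]-1,L[...,2])<22)
    m=cv2.morphologyEx(m.astype(np.uint8),cv2.MORPH_OPEN,np.ones((3,3)))>0
    P=L[m][:,1:].astype(np.float32); (cc,rr)=cv2.minEnclosingCircle(P); print(n,m.sum(),"enclosing",cc,rr,"mean",P.mean(0),"x med",np.median(L[m][:,0]), "box mid",(P.max(0)+P.min(0))/2,np.ptp(P,axis=0), "touch edge",m[:,-1].any())
E
python3 lens.py
```

```text
21.5 [0.6028 0.0251 0.2145] [ 3.019 -0.266  0.672]
top plane slopes deg [-0.06839328  0.00672421] top z at 0 (want -15): -13.795651997577068 at y=-40 -13.800346384437105
y ext (want -97) -98.01269714673317 74.4726721302943
edges x at0 -12.901254011283186 12.776771704852743 deg [-0.14728979  0.01944334]
lens face pts 1818 centre off (head frame mm) [-0.11  4.53  1.16] ext [ 6.1561202  27.42290981 27.0733586 ] [ 0.90782621  0.99947531 -0.03029203]
1.0 [0.61520498 0.02162623 0.21942787] [0.60362548 0.02368886 0.21389066]
[0.60317184 0.0247854  0.21524778]
t 21.55 tcp [0.6027 0.0251 0.2145] w 0.0257 F [-0.1 -0.9 -2.4]
shift mm [ 0.8  0.2 -0.5] turn [-0.0007  0.0018  0.0001] rows 0.022475813820830998 0.01524991887650288
h2 363 enclosing (0.5851197242736816, -0.8978004455566406) 14.04036808013916 mean [0.16731687 0.03649729] x med 0.030415306126043654 box mid [ 0.46521378 -0.6108341 ] [27.02469 26.28089] touch edge False
f3 1779 enclosing (0.18305955827236176, -0.6778512001037598) 14.928817749023438 mean [ 3.193777  -0.2571293] x med -0.1911223295896344 box mid [ 1.03933 -0.96698] [27.20604  28.774027] touch edge False
```

Run:
```python
from h import *
t=cv2.imread("pics/f1t.png")[215:310,145:205]; s=cv2.imread("pics/f1s.png")[360:460,210:360]
cv2.imwrite("pics/end.png",np.hstack([cv2.resize(t,(253,400),interpolation=cv2.INTER_CUBIC),cv2.resize(s,(520,400),interpolation=cv2.INTER_CUBIC)]))
```

```text
(no output)
```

View pics/end.png

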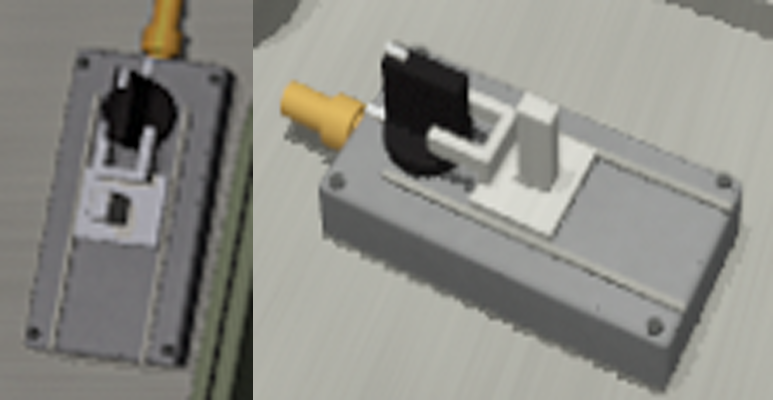

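```bash
python3 -c "
from h import *
s=state(); print(np.abs(s['qd']).max(), s['width'])
print(hand_in())"
```

```text
0.001538653199420806 0.02573362981142336
the job is handed in; nothing more can be done
None
```

The knob is on its mark, the lock is home, and the burner is held in the gripper in front of the inspection camera. I handed in at about 21.6 s on the clock.

**Knob:** I turned it about 31° clockwise onto the white mark. The wrist picture after release shows the pointer and the mark in one line, and the knob bar is within about 1° of the box axis.

**Lock:** I then pinched the tab and pushed it until it stopped. The carriage moved about 60 mm, and the tab sits 64.7 mm from the knob axis (65 mm is home). The side view shows the fork straddling the knob tail.

**Burner:** I lifted it only after that, gripped across the middle at 45 N.
- **Position:** the last wrist-camera check puts its centre within about 1.5 mm of the wanted point.
- **Angle:** it is square to within about 0.2° of the wanted pose. That pose rests on the head's direction, which I know only to about 0.5–1°.
- **Stillness:** the arm was still when I handed in.

**Jar, bowl and brush:** I stayed clear of all three, and they look unmoved in the last top view.

**Checks that disagreed:**
- The fitted lens centre came out 0.5–1 mm off the one I aimed at. I left this uncorrected because it partly cancels the burner's own offset.
- The last top view shows the pointer slightly off the mark. I put this down to parallax from the knob's height, since the wrist view had them aligned.

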